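Load a charger bonding jig and latch its sprung press frame

TASK

Stand every charger housing that is on the mat in a nest of the jig and set one white cover on each so that it is seated and level on the rim. Then bring the sprung press frame down onto them, hold it shut against its spring while you shoot the slide bolt fully home under the keeper, and leave the frame latched by the bolt alone. Leave the bottle, tape and screwdriver where they are.

Things in the scene. Friction and masses are not known exactly. Their poses are not given: they have to be found in the camera images.
- jig: Pressure-holding jig, fixed to the bench. Aluminium base 180 (x) x 320 (y) mm, flat top 30 mm above the bench; origin under its centre at bench height; x runs from its front edge (towards the robot) to its hinge, y along its nests, z up. The steel keeper for the bolt stands 65 mm in front of its centre, 128 to 160 mm to its +y side, 90 mm high.
- hinge (a point): Middle of the press frame's hinge axis (along the jig's y; 70 mm behind its centre, 66 mm up). The frame is an open rectangle of 8 mm bar, 246 mm wide: two side arms, a front bar 115 to 155 mm from the axis, and a cross bar 68 to 92 mm from it with a sprung round pad over each nest. Shut, the bars lie level 66 to 74 mm above the bench; open, the frame stands 220 mm high.
- lid (a joint): Angle of the press frame, rad: 0 = shut and level over the nests, 1.83 = wide open against its stop, leaning slightly away from the robot, outer face turned away. It starts open; a torsion spring (0.6 N m/rad) always drives it back there. Keeping it shut takes about 9 to 12 N straight down on the front bar; it can be pressed to about -0.03. Weight 0.4 kg.
- press_bar (a point): Point on the front bar's outer face (the top face when shut), 135 mm from the hinge axis, 8 mm above the axis when shut, 55 mm to the -y side of the frame's middle. The 40 mm wide face is bare from there 58 mm to -y and 49 mm to +y (up to the thumb piece). z of its frame is the outward normal of the face.
- bolt_thumb (a point): Centre of the slide bolt's black thumb piece, on the outer face of the frame's front bar, 135 mm from the hinge axis. It is 16 (x) x 12 (y) x 24 mm tall and stands on the 6 mm thick steel bolt, so its top is 28 mm above the bar. The bolt runs from it to the +y side arm.
- bolt (a joint): How far the bolt is shot towards the jig's +y side, m: 0 = drawn back, 0.024 = fully shot with its tip 14 mm under the keeper on the base. It moves with about 2 N and stays where it is left. The tip only passes under the keeper while the frame is pressed down to 0.005 rad or lower; once shot it holds the frame at about 0.01 rad. With the frame higher the bolt butts against the keeper's side after 10 mm.
- nest1 (a point): Nest (+y side of the jig; 75 mm from one to the next): centre of its seat on the jig's top, 80 mm in front of the hinge axis. Four black pins (8 mm thick, 9.5 mm high, pointed) at the corners of a 44.6 mm square parallel to the jig's axes locate a housing with about 1.5 mm play all round; fingers fit between the pins along the jig's x or y. z up.
- nest2 (a point): Nest (middle of the jig; 75 mm from one to the next): centre of its seat on the jig's top, 80 mm in front of the hinge axis. Four black pins (8 mm thick, 9.5 mm high, pointed) at the corners of a 44.6 mm square parallel to the jig's axes locate a housing with about 1.5 mm play all round; fingers fit between the pins along the jig's x or y. z up.
- nest3 (a point): Nest (-y side of the jig; 75 mm from one to the next): centre of its seat on the jig's top, 80 mm in front of the hinge axis. Four black pins (8 mm thick, 9.5 mm high, pointed) at the corners of a 44.6 mm square parallel to the jig's axes locate a housing with about 1.5 mm play all round; fingers fit between the pins along the jig's x or y. z up.
- housing1_mid (a point): Wireless-charger housing, a round aluminium cup 52 mm across and 16 mm tall, open upwards with a 5 mm thick wall and a rim 42 mm across inside, 6 mm deep to the copper coil; 90 g. The point is on its axis half-way up (8 mm above its underside); z is its axis, up. 2 or 3 of the three are present, standing on one of the two black mats (2 mm thick, 200 mm square, left and right of the jig); the others are absent (None).
- housing2_mid (a point): Wireless-charger housing, a round aluminium cup 52 mm across and 16 mm tall, open upwards with a 5 mm thick wall and a rim 42 mm across inside, 6 mm deep to the copper coil; 90 g. The point is on its axis half-way up (8 mm above its underside); z is its axis, up. 2 or 3 of the three are present, standing on one of the two black mats (2 mm thick, 200 mm square, left and right of the jig); the others are absent (None).
- housing3_mid (a point): Wireless-charger housing, a round aluminium cup 52 mm across and 16 mm tall, open upwards with a 5 mm thick wall and a rim 42 mm across inside, 6 mm deep to the copper coil; 90 g. The point is on its axis half-way up (8 mm above its underside); z is its axis, up. 2 or 3 of the three are present, standing on one of the two black mats (2 mm thick, 200 mm square, left and right of the jig); the others are absent (None).
- cover1_mid (a point): Charger top cover, a white plastic disc (grey inlay on top) 58 mm across and 4 mm thick with a plain spigot 38 mm across and 2.5 mm deep under it that drops inside a housing's rim (about 2 mm play all round); 35 g; all covers are alike. The point is on its axis 3.25 mm above the spigot's underside and 3.25 mm below the top face; seated on a housing it is 8.75 mm above that housing's point. z is its axis, up. They lie on the other mat, spigot down.
- cover2_mid (a point): Charger top cover, a white plastic disc (grey inlay on top) 58 mm across and 4 mm thick with a plain spigot 38 mm across and 2.5 mm deep under it that drops inside a housing's rim (about 2 mm play all round); 35 g; all covers are alike. The point is on its axis 3.25 mm above the spigot's underside and 3.25 mm below the top face; seated on a housing it is 8.75 mm above that housing's point. z is its axis, up. They lie on the other mat, spigot down.
- cover3_mid (a point): Charger top cover, a white plastic disc (grey inlay on top) 58 mm across and 4 mm thick with a plain spigot 38 mm across and 2.5 mm deep under it that drops inside a housing's rim (about 2 mm play all round); 35 g; all covers are alike. The point is on its axis 3.25 mm above the spigot's underside and 3.25 mm below the top face; seated on a housing it is 8.75 mm above that housing's point. z is its axis, up. They lie on the other mat, spigot down.
- solvent: Bystander: white bottle 52 mm across, 130 mm tall; origin under its centre.
- tape: Bystander: roll of tape lying flat, 80 mm across, 22 mm tall; origin under its centre.
- driver: Bystander: screwdriver 170 mm long lying behind the jig; origin under its middle.
Not all that is in view belongs to the job. What is shaped like the part that bears cover1_mid but green is not meant. What is shaped like the part that bears housing1_mid but pink is not meant.

How it is judged:
By the outcome, as a careful person would: the job done as asked, in the order asked, and still so for the second after the job is handed in, with the robot touching nothing.
Of housing1, housing2, housing3 only 2 to 3 are there at a start; the rules pass over those that are not, and their reading is None.
At some moment in a run one of housing1, housing2, housing3, cover1, cover2, cover3 may be knocked a few centimetres aside while the robot is not near it.
It also fails if it takes over 210 s, if anything falls off the work surface, if the arm or the gripper's body presses on something with over 40 N, if the wrist force passes 120 N, or if a joint passes its speed limit or range.

ROBOT

A 6-joint arm with a two-finger parallel gripper is mounted at the origin on the work surface. World frame = base frame: x ahead of the robot, y to its left, z up, the work surface at z = 0. Lengths are in m, angles in rad, forces in N, time in s.
With the tool pointing down it reaches from about 0.375 to 0.9 m from the base axis. Payload 3.1 kg.
Tool frame: the origin (TCP) lies midway between the tips of the shut fingers; the grasp point (between the pads) lies 19 mm behind it; z points along the fingers, y is the line along which they close (so a half turn about z gives the same grasp; the last joint's range is limited). The gripper opens to 85 mm and grips with 20 to 120 N. Pads are 22 mm wide; open, the fingers measure 114 mm over their backs; the gripper's body (76 mm by 85 mm) begins 54 mm behind the grasp point. The pads swing forward as they close: fully open they stand 13 mm farther back than shut.
Start: joints at [-1.323, 0.527, 1.433, -0, 1.181, -0.178], TCP at [0.258, -0.569, 0.231] pointing down, gripper open.
Joint ranges: [-3.08, 3.08], [-0.75, 2.2], [0.22, 2.44], [-1.43, 4.57], [0, 2.65], [-2.85, 2.85]. Speed limits (rad/s): [2.79, 2.79, 3.14, 3.14, 3.14, 3.14].

INTERFACE

Orientations are given as a unit quaternion [x, y, z, w].
In Python, from station import manip gives the robot as it stands. The module is installed in compiled form; this text tells all that it offers.
- The arm moves only by the tool apply_moves, never from a script. Its arguments are lists of equal length, an entry for each row: "claw": the gripper's target within -1 to 1 (fully open at 1, half-way at 0, shut at -1); "travel": the shift along the tool's x, y, z scaled (see below), a list of three; "turn": the turn, a rotation vector about the tool's x, y, z scaled (see below), a list of three. In form: {"claw": [claw, ...], "travel": [[dx, dy, dz], ...], "turn": [[rx, ry, rz], ...]}. A call has 1 to 5 rows; each row is the pose to reach, as a shift and turn from the pose commanded when the call began, along the tool's axes at that moment, turning the shorter way round; what a row does not reach only later rows make up. The controller multiplies each number of a shift by 800 mm and each number of a turn by 180 degrees. A row lasts 1/12 s, in which the tool goes at most 41.7 mm and 7.16 degrees, less where a joint would pass 70% of its speed; a pose out of reach is approached as far as the arm can. A call with a number of a shift or a turn outside -1 to 1 is refused whole. A call with a gripper value outside its range is refused whole. The fingers move at their own pace and stop on an object; "newtons" is the grip in N (left out, the last holds). Time passes only in rows, so rows that repeat a pose let the fingers close. It gives the time, the measured TCP pose, the force, the opening and the grip force at its end, in the units of the state.
- manip.sense(): the state, without advancing time (a new reading comes with each control period).
- manip.snapshot(name): name is "scene" or "side" or "wrist"; returns a dict with "pixels" (480x640x3 uint8, red, green, blue), "depth" (480x640 float32, m along the optical axis (not along the pixel's ray), 0 where there is no reading), "intrinsics" (3x3 intrinsics, pixels), "k1" (the pictures are not rectified: a ray, as slopes to the right and down, at radius r is drawn at 1 + k1 r^2 times it, then the intrinsics apply), "R" (3x3) and "t" (3): a world point X has camera coordinates R X + t. Camera axes: x right, y down, z forward; pixel columns grow to the right and rows downward; lengths in m; the calibration is good to about 2 mm. A picture is of the moment at which its call begins.
- manip.sign_off(): hands the job in; it is judged then, once.
The state is a dict: "t": time; "q": joint angles; "qd": joint speeds; "tau": joint torques, N m; "tcp_pos": TCP position; "tool_rot": TCP orientation; "force": force on the tool from outside, world axes, zero at the start; "ft_torque": the same for the moment, N m; "finger_gap": opening from 0.0 (shut) to 1.0 (fully open); "gripper_force": force on a finger pad.
Only numpy, scipy, OpenCV 4.12 (cv2) and the standard library are available. Lean on these libraries where they do the work, as an engineer would, in place of code of your own. Each camera call takes 0.05 s, during which the arm holds its last target. There are 200 camera calls.

## Working session

There is one attempt and no reset: what is moved stays moved. The work goes in short steps, Python scripts to look and compute and a tool call to move; the robot and the scene stay as the last step left them, time stands still between calls to the robot, and variables do not carry over. Pictures are saved under pics/ and viewed, at most 14 in all, crops included, and the job is handed in when it is done.

Besides the shell and the picture viewer there is one more tool, called after ">>>" by a JSON object that holds its "op" and its "data", one argument or row to a line. apply_moves: Moves the arm, as the interface text tells. Shifts and turns lie within -1 to 1; 1 stands for 800 mm of shift or 180 degrees of turn. Its arguments: {"type":"object","properties":{"claw":{"type":"array","items":{"type":"number"}},"travel":{"type":"array","items":{"type":"array","items":{"type":"number"}}},"turn":{"type":"array","items":{"type":"array","items":{"type":"number"}}},"newtons":{"type":"number"}},"required":["claw","travel","turn"]}

```bash
mkdir -p pics; cat > h.py <<'E'
import numpy as np, cv2
from scipy.spatial.transform import Rotation as Ro
from station import manip
def snap(n,save=None):
    s=manip.snapshot(n)
    if save: cv2.imwrite('pics/'+save+'.png',cv2.cvtColor(s['pixels'],cv2.COLOR_RGB2BGR))
    return s
def world(s):
    "HxWx3 world points from depth"
    K=np.array(s['intrinsics']);h,w=s['depth'].shape
    u,v=np.meshgrid(np.arange(w),np.arange(h))
    p=np.stack([u,v],-1).reshape(-1,1,2).astype(np.float64)
    n=cv2.undistortPoints(p,K,np.array([s['k1'],0,0,0.])).reshape(h,w,2)
    d=s['depth'][...,None]
    c=np.concatenate([n*d,d],-1)
    P=(c-np.array(s['t']))@np.array(s['R'])
    P[s['depth']<=0]=np.nan
    return P
E
python3 - <<'E'
from h import *
for n in ['scene','side']:
    s=snap(n,n); print(n,s['intrinsics'],s['k1'],-np.array(s['R']).T@s['t'],np.array(s['R'])[2])
print(manip.sense())
E
```

```text
scene [[506.70568692   0.         315.76781152]
 [  0.         506.70568692 243.91252279]
 [  0.           0.           1.        ]] -0.015473122437026076 [1.05081895 0.74611688 1.16889286] [-0.32053361 -0.52423094 -0.78894875]
side [[475.33896016   0.         319.33690688]
 [  0.         475.33896016 250.84471829]
 [  0.           0.           1.        ]] 0.040075363811516225 [ 0.48663376 -0.95402716  0.6876369 ] [ 0.11889544  0.84277239 -0.52497483]
{'t': 0.1, 'q': array([-1.32353070e+00,  5.28406011e-01,  1.43374741e+00,  3.64744586e-06,
        1.18141944e+00, -1.78490590e-01]), 'qd': array([-0.0006197 , -0.00125944, -0.00292634, -0.0006769 ,  0.0001356 ,
        0.00182888]), 'tau': array([-5.90232912e-05, -4.43303347e+01, -1.78585929e+01, -2.38604598e-04,
        3.89093664e-03,  7.40822976e-07]), 'tcp_pos': array([ 0.25800619, -0.56856352,  0.23041984]), 'tool_rot': array([ 9.77426562e-01,  2.11273130e-01, -3.23549185e-05, -9.89574739e-04]), 'force': array([ 0.0899255 ,  0.11951696, -0.39085075]), 'ft_torque': array([-0.05077775,  0.06865954,  0.02799332]), 'gripper_force': 0.0, 'finger_gap': 1.0005879888081186}
```

View pics/scene.png

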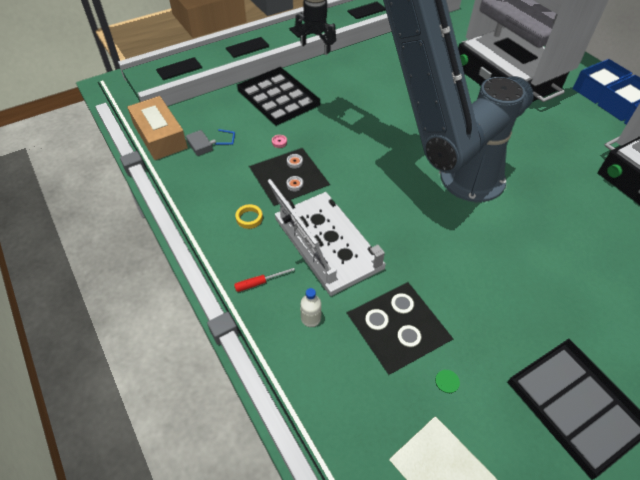

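View pics/side.png

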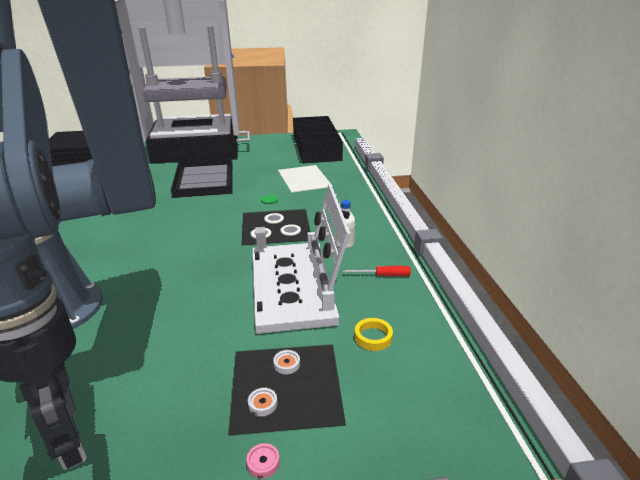

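The scene view shows two aluminium housings on the right mat at (294,160) and (294,183), with a pink decoy at (279,141). There are three white covers on the left mat at (402,303), (376,319) and (409,336), with a green decoy at (447,381). The jig is open, with its keeper at (377,252). I'll choose the two non-pink housings and the white covers.

```bash
cat >> h.py <<'E'
def blobs(P,mask,amin=40):
    n,l,st,c=cv2.connectedComponentsWithStats(mask.astype(np.uint8))
    for i in range(1,n):
        if st[i,4]<amin: continue
        q=P[l==i]; q=q[~np.isnan(q[:,0])]
        if len(q)<amin: continue
        (cx,cy),r=cv2.minEnclosingCircle(q[:,:2].astype(np.float32))
        yield c[i],st[i,4],np.array([cx,cy]),r,np.median(q[:,2]),q
E
python3 - <<'E'
from h import *
for n in ['scene','side']:
    s=snap(n); P=world(s); z=P[...,2]; hsv=cv2.cvtColor(s['pixels'],cv2.COLOR_RGB2HSV)
    area=(P[...,0]>.3)&(P[...,0]<.95)&(np.abs(P[...,1])<.45)
    print(n,'bench z',np.nanmedian(z[area&(hsv[...,0]>60)&(hsv[...,0]<90)&(hsv[...,1]>120)]))
    print('-- covers/housings (bright, low sat)')
    m=area&(z<.027)&(z>.003)&(hsv[...,2]>110)&(hsv[...,1]<70)
    for c,a,xy,r,zz,q in blobs(P,m,60): print(np.round(c),a,np.round(xy,4),round(r,4),round(zz,4))
    print('-- copper/pink')
    m=area&(z<.04)&(hsv[...,1]>80)&((hsv[...,0]<18)|(hsv[...,0]>165))
    for c,a,xy,r,zz,q in blobs(P,m,15): print(np.round(c),a,np.round(xy,4),round(r,4),round(zz,4))
    print('-- jig top')
    m=area&(np.abs(z-.03)<.004)
    for c,a,xy,r,zz,q in blobs(P,m,800):
        print(np.round(c),a,cv2.minAreaRect(q[:,:2].astype(np.float32)),round(zz,4))
    m=area&(z>.195)&(z<.24)
    for c,a,xy,r,zz,q in blobs(P,m,20): print('hi',np.round(c),a,np.round(xy,4),round(r,4),round(q[:,2].max(),4))
    m=area&(np.abs(z-.09)<.004)
    for c,a,xy,r,zz,q in blobs(P,m,15): print('90',np.round(c),a,np.round(xy,4),round(r,4),round(q[:,2].max(),4))
    m=(P[...,0]>.45)&(P[...,0]<.85)&(np.abs(P[...,1])<.2)&(z>.025)&(hsv[...,2]<45)&(z<.045)
    for c,a,xy,r,zz,q in blobs(P,m,25): print('dark',np.round(c),a,np.round(xy,4),round(r,4),round(zz,4))
s=snap('wrist'); print('wrist',-np.array(s['R']).T@s['t'],np.array(s['R']),s['intrinsics'])
E
```

```text
scene bench z nan
-- covers/housings (bright, low sat)
[294. 160.] 112 [ 0.4534 -0.3541] 0.0354 0.0173
[294. 182.] 127 [ 0.508  -0.2685] 0.0327 0.0172
[171. 202.] 71 [ 0.88   -0.3982] 0.0475 0.0047
[186. 227.] 93 [ 0.8779 -0.281 ] 0.0639 0.0046
[356. 280.] 142 [0.5431 0.136 ] 0.0962 0.0197
[279. 273.] 78 [0.7192 0.0135] 0.0434 0.0166
[219. 284.] 92 [ 0.8829 -0.044 ] 0.0524 0.0045
[402. 303.] 359 [0.4829 0.2626] 0.0324 0.0105
[376. 319.] 379 [0.5707 0.2673] 0.0326 0.0104
[310. 323.] 70 [0.7224 0.1834] 0.0234 0.0163
[409. 335.] 395 [0.5268 0.3501] 0.0318 0.0103
[262. 359.] 67 [0.8803 0.2137] 0.0362 0.005
-- copper/pink
[294. 160.] 50 [ 0.4649 -0.3576] 0.0211 0.0162
[294. 183.] 55 [ 0.5153 -0.2652] 0.0186 0.0161
[250. 283.] 301 [ 0.8031 -0.0034] 0.0458 0.0239
-- jig top
[332. 242.] 3283 ((0.5476564168930054, -0.013183817267417908), (0.32399627566337585, 0.1831311732530594), 89.45121002197266) 0.0315
hi [295. 218.] 484 [ 0.6607 -0.0138] 0.124 0.2231
90 [377. 250.] 92 [0.4837 0.1316] 0.0197 0.0939
90 [309. 304.] 82 [0.7176 0.1771] 0.0237 0.0938
dark [317. 219.] 62 [ 0.5359 -0.0846] 0.0179
[... 727 characters left out ...]
0.0174 0.0128
[262. 400.] 191 [ 0.4646 -0.3573] 0.0173 0.0132
-- jig top
[288. 286.] 4907 ((0.549533486366272, -0.011697188019752502), (0.32479190826416016, 0.17992661893367767), 89.49998474121094) 0.0316
hi [338. 213.] 510 [ 0.664 -0.014] 0.124 0.2192
90 [350. 218.] 25 [0.7282 0.1648] 0.0155 0.0932
90 [260. 230.] 77 [0.4857 0.1323] 0.0205 0.094
90 [331. 284.] 19 [ 0.6272 -0.1303] 0.0084 0.0938
wrist [ 0.3217915  -0.54047237  0.37383541] [[ 0.41307474 -0.91069496 -0.00198818]
 [-0.87504907 -0.39750935  0.27618007]
 [-0.25230612 -0.11234326 -0.96110385]] [[362.90541592   0.         316.34331893]
 [  0.         362.90541592 239.5665698 ]
 [  0.           0.           1.        ]]
  return np.nanmean(a, axis, out=out, keepdims=keepdims)
```

```bash
cat >> h.py <<'E'
def to(x,y,z,psi=89.5):
    "numbers for a move from the measured pose to world x,y,z, tool down, tool x at yaw psi deg"
    st=manip.sense(); R=Ro.from_quat(st['tool_rot'])
    c,s=np.cos(np.radians(psi)),np.sin(np.radians(psi))
    G=Ro.from_matrix(np.array([[c,s,0],[s,-c,0],[0,0,-1]]))
    d=R.inv().apply(np.array([x,y,z])-st['tcp_pos'])/.8
    print('travel',np.round(d,4),'turn',np.round((R.inv()*G).as_rotvec()/np.pi,4),'rows',np.linalg.norm(d)*.8/.0417)
E
python3 - <<'E'
from h import *
to(.464,-.356,.11)
E
```

```text
travel [ 0.3443 -0.1359  0.1512] turn [-3.000e-04 -2.000e-04 -3.617e-01] rows 7.67017031606256
```

>>> {"op": "apply_moves", "data": {
  "claw": [1, 1, 1, 1, 1],
  "travel": [
    [0.17, -0.07, 0.03],
    [0.17, -0.07, 0.03],
    [0.17, -0.07, 0.03],
    [0.17, -0.07, 0.03],
    [0.17, -0.07, 0.03]
  ],
  "turn": [
    [0, 0, -0.18],
    [0, 0, -0.18],
    [0, 0, -0.18],
    [0, 0, -0.18],
    [0, 0, -0.18]
  ]
}}

```text
t: 0.67
tcp_pos: [0.3614, -0.4565, 0.2061]
tool_rot: [0.877, 0.48, 0.001, -0.003]
force: [-0.4, -0.6, -0.4]
finger_gap: 0.996
gripper_force: 0.0
```

```bash
python3 - <<'E'
from h import *
to(.464,-.356,.11)
E
```

```text
travel [0.1745 0.0407 0.1207] turn [-0.0007 -0.0016 -0.1785] rows 4.144329301185997
```

>>> {"op": "apply_moves", "data": {
  "claw": [1, 1, 1, 1, 1],
  "travel": [
    [0.174, 0.041, 0.12],
    [0.174, 0.041, 0.12],
    [0.174, 0.041, 0.12],
    [0.174, 0.041, 0.12],
    [0.174, 0.041, 0.12]
  ],
  "turn": [
    [0, 0, -0.178],
    [0, 0, -0.178],
    [0, 0, -0.178],
    [0, 0, -0.178],
    [0, 0, -0.178]
  ]
}}

```text
t: 1.08
tcp_pos: [0.4637, -0.3571, 0.1073]
tool_rot: [0.711, 0.703, 0.001, -0.004]
force: [-1.1, -0.2, -0.7]
finger_gap: 1.0
gripper_force: 0.0
```

>>> {"op": "apply_moves", "data": {
  "claw": [1, 1],
  "travel": [
    [0, 0, 0],
    [0, 0, 0]
  ],
  "turn": [
    [0, 0, 0],
    [0, 0, 0]
  ]
}}

```text
t: 1.25
tcp_pos: [0.4629, -0.3634, 0.1111]
tool_rot: [0.714, 0.7, -0.0, -0.0]
force: [-0.4, -1.1, 0.0]
finger_gap: 1.004
gripper_force: 0.0
```

```bash
cat >> h.py <<'E'
def rings(zlo,zhi,save=None):
    "bright parts seen by the wrist camera: centre by depth"
    s=snap('wrist',save);P=world(s);z=P[...,2];hsv=cv2.cvtColor(s['pixels'],cv2.COLOR_RGB2HSV)
    m=(z>zlo)&(z<zhi)&(P[...,0]>.3)
    for c,a,xy,r,zz,q in blobs(P,m,400):
        h=cv2.minAreaRect(q[:,:2].astype(np.float32))
        print(np.round(c),a,'circ',np.round(xy,4),round(r,4),'rect',np.round(h[0],4),np.round(h[1],4),'z',round(zz,4))
    return s,P
E
python3 - <<'E'
from h import *
rings(.0135,.03,'w1'); to(.464,-.356,.11)
E
```

```text
[398.  86.] 2440 circ [ 0.5132 -0.2679] 0.026 rect [ 0.5132 -0.2677] [0.0514 0.0507] z 0.0182
[398.  89.] 618 circ [ 0.513  -0.2693] 0.0175 rect [ 0.5137 -0.2694] [0.0319 0.0232] z 0.0141
[316. 234.] 1732 circ [ 0.4624 -0.3586] 0.026 rect [ 0.4623 -0.3581] [0.051  0.0509] z 0.0181
[313. 378.] 1232 circ [ 0.4572 -0.4733] 0.0268 rect [ 0.4577 -0.4733] [0.0522 0.0508] z 0.016
travel [0.0105 0.0014 0.0022] turn [ 0.0002  0.0004 -0.0042] rows 0.2069190511048682
```

View pics/w1.png

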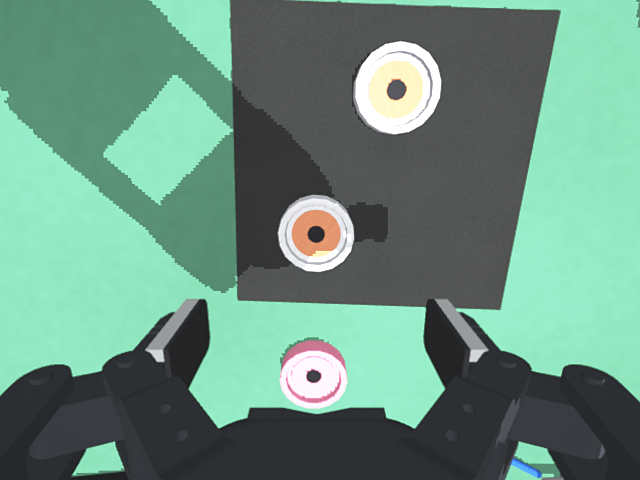

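The wrist view shows the two housings at (316,234) and (398,86), with the pink decoy at (313,378). Rim height is 18 mm as expected. I'll descend on the first housing.

>>> {"op": "apply_moves", "data": {
  "claw": [1, 1, 1, 1, 1],
  "travel": [
    [0.0065, -0.0005, 0.05],
    [0.0065, -0.0005, 0.09],
    [0.0065, -0.0005, 0.1],
    [0.0065, -0.0005, 0.1],
    [0.0065, -0.0005, 0.1]
  ],
  "turn": [
    [0, 0, -0.004],
    [0, 0, -0.004],
    [0, 0, -0.004],
    [0, 0, -0.004],
    [0, 0, -0.004]
  ]
}}

```text
t: 1.72
tcp_pos: [0.4623, -0.3598, 0.0323]
tool_rot: [0.711, 0.704, -0.0, 0.001]
force: [0.7, -0.8, 0.2]
finger_gap: 0.999
gripper_force: 0.0
```

```bash
python3 - <<'E'
from h import *
to(.4623,-.3583,.001)
E
```

```text
travel [ 0.002  -0.      0.0391] turn [ 0.0003  0.0004 -0.0004] rows 0.7506465769080745
```

>>> {"op": "apply_moves", "data": {
  "claw": [1, 1, 1, 1, 1],
  "travel": [
    [0.002, 0, 0.02],
    [0.002, 0, 0.035],
    [0.002, 0, 0.0385],
    [0.002, 0, 0.0385],
    [0.002, 0, 0.0385]
  ],
  "turn": [
    [0, 0, 0],
    [0, 0, 0],
    [0, 0, 0],
    [0, 0, 0],
    [0, 0, 0]
  ]
}}

```text
t: 2.13
tcp_pos: [0.4626, -0.3572, 0.0012]
tool_rot: [0.71, 0.704, -0.0, 0.001]
force: [-0.4, 0.0, -0.3]
finger_gap: 0.998
gripper_force: 0.0
```

>>> {"op": "apply_moves", "data": {
  "claw": [-1, -1, -1, -1, -1],
  "travel": [
    [0, 0, 0],
    [0, 0, 0],
    [0, 0, 0],
    [0, 0, 0],
    [0, 0, 0]
  ],
  "turn": [
    [0, 0, 0],
    [0, 0, 0],
    [0, 0, 0],
    [0, 0, 0],
    [0, 0, 0]
  ],
  "newtons": 40
}}

```text
t: 2.55
tcp_pos: [0.4626, -0.3569, 0.0017]
tool_rot: [0.71, 0.704, -0.0, 0.001]
force: [0.1, -0.1, 5.8]
finger_gap: 0.583
gripper_force: 40.3
```

>>> {"op": "apply_moves", "data": {
  "claw": [-1, -1, -1],
  "travel": [
    [0, 0, 0],
    [0, 0, 0],
    [0, 0, 0]
  ],
  "turn": [
    [0, 0, 0],
    [0, 0, 0],
    [0, 0, 0]
  ]
}}

```text
t: 2.8
tcp_pos: [0.4626, -0.357, 0.0017]
tool_rot: [0.71, 0.704, -0.0, 0.001]
force: [0.2, 0.7, 5.9]
finger_gap: 0.584
gripper_force: 40.4
```

>>> {"op": "apply_moves", "data": {
  "claw": [-1, -1, -1, -1, -1],
  "travel": [
    [0, 0, -0.02],
    [0, 0, -0.06],
    [0, 0, -0.11],
    [0, 0, -0.13],
    [0, 0, -0.13]
  ],
  "turn": [
    [0, 0, 0],
    [0, 0, 0],
    [0, 0, 0],
    [0, 0, 0],
    [0, 0, 0]
  ]
}}

```text
t: 3.22
tcp_pos: [0.4645, -0.3589, 0.1092]
tool_rot: [0.71, 0.704, -0.0, 0.005]
force: [0.1, -0.6, 0.7]
finger_gap: 0.592
gripper_force: 41.8
```

>>> {"op": "apply_moves", "data": {
  "claw": [-1, -1, -1, -1, -1],
  "travel": [
    [0.05, 0.014, 0],
    [0.1, 0.028, 0],
    [0.15, 0.042, 0],
    [0.17, 0.048, 0],
    [0.17, 0.048, 0]
  ],
  "turn": [
    [0, 0, 0],
    [0, 0, 0],
    [0, 0, 0],
    [0, 0, 0],
    [0, 0, 0]
  ]
}}

```text
t: 3.63
tcp_pos: [0.5009, -0.2159, 0.1034]
tool_rot: [0.708, 0.706, -0.0, -0.003]
force: [-0.6, -0.6, -0.4]
finger_gap: 0.59
gripper_force: 41.8
```

```bash
python3 - <<'E'
from h import *
st=manip.sense();print(st['tcp_pos'],st['finger_gap'],st['force'])
s,P=rings(.09,.14,'w2')
P2=P;z=P[...,2]
print('nests dark'); 
hsv=cv2.cvtColor(s['pixels'],cv2.COLOR_RGB2HSV)
m=(z>.033)&(z<.05)&(P[...,0]>.45)&(P[...,0]<.6)
for c,a,xy,r,zz,q in blobs(P,m,10): print(np.round(c),a,np.round(xy,4),round(r,4),round(zz,4))
to(.538,-.0865,.1)
E
```

```text
[ 0.50089206 -0.21587587  0.10341843] 0.589506161846045 [-0.60031968 -0.55611646 -0.36874365]
[632.  88.] 614 circ [ 0.6246 -0.1356] 0.0034 rect [ 0.6232 -0.1287] [0.0062 0.0165] z 0.0927
[317. 318.] 16785 circ [ 0.5007 -0.21  ] 0.0391 rect [ 0.4996 -0.2123] [0.0573 0.06  ] z 0.116
nests dark
[256.  77.] 1232 [ 0.4691 -0.1168] 0.0128 0.0423
[342.  63.] 229 [ 0.5144 -0.1098] 0.0041 0.0387
[426.  63.] 236 [ 0.5585 -0.1098] 0.0041 0.0387
travel [0.165  0.0453 0.0046] turn [-0.0007 -0.0005  0.0016] rows 3.2844046216937643
```

View pics/w2.png

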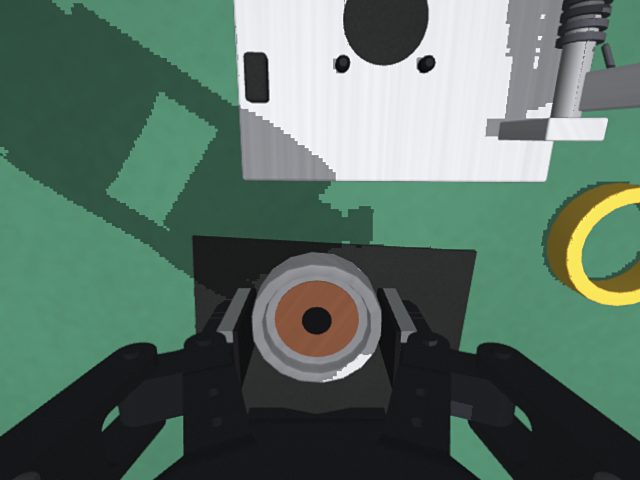

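The wrist view shows the held housing centred at (317,318). Nest 3's front pins are at (342,63) and (426,63).

```bash
cat >> h.py <<'E'
def held(top):
    "centre of held part's rim relative to TCP (world axes); top = rim height above TCP"
    s=snap('wrist');P=world(s);st=manip.sense();T=st['tcp_pos']
    q=P.reshape(-1,3);hsv=cv2.cvtColor(s['pixels'],cv2.COLOR_RGB2HSV).reshape(-1,3)
    m=(np.abs(q[:,2]-T[2]-top)<.0025)&(hsv[:,2]>60)&(np.linalg.norm(q[:,:2]-T[:2],axis=1)<.034)
    q=q[m]; (cx,cy),r=cv2.minEnclosingCircle(q[:,:2].astype(np.float32))
    rr=cv2.minAreaRect(q[:,:2].astype(np.float32))
    print('held n',len(q),'off',np.round([cx-T[0],cy-T[1]],4),r,'rect off',np.round(np.array(rr[0])-T[:2],4),rr[1],'top',np.round(np.percentile(q[:,2],[10,50,90])-T[2],4),'yext',q[:,1].min()-T[1],q[:,1].max()-T[1],'xext',q[:,0].min()-T[0],q[:,0].max()-T[0])
E
python3 - <<'E'
from h import *
held(.016)
st=manip.sense();print(st['tcp_pos'])
to(.5365,-.0875,.1)
E
```

```text
held n 4778 off [-0.0002  0.0059] 0.0320916511118412 rect off [-0.0038  0.0021] (0.051349036395549774, 0.05890851840376854) top [0.0148 0.0161 0.017 ] yext -0.026046211903042515 0.0261555422814167 xext -0.03150211953410359 0.031154493828537966
[ 0.50155663 -0.22020932  0.10382905]
travel [0.1661 0.0428 0.0048] turn [-0.0004 -0.0001  0.001 ] rows 3.2922317624380577
```

>>> {"op": "apply_moves", "data": {
  "claw": [-1, -1, -1, -1, -1],
  "travel": [
    [0.05, 0.013, 0],
    [0.1, 0.026, 0],
    [0.14, 0.038, 0],
    [0.166, 0.043, 0.01],
    [0.166, 0.043, 0.02]
  ],
  "turn": [
    [0, 0, 0],
    [0, 0, 0],
    [0, 0, 0],
    [0, 0, 0],
    [0, 0, 0]
  ]
}}

```text
t: 4.15
tcp_pos: [0.5378, -0.0863, 0.0883]
tool_rot: [0.709, 0.705, 0.0, 0.0]
force: [0.5, -0.1, -0.9]
finger_gap: 0.587
gripper_force: 41.8
```

>>> {"op": "apply_moves", "data": {
  "claw": [-1, -1, -1],
  "travel": [
    [0, 0, 0.02],
    [0, 0, 0.03],
    [0, 0, 0.03]
  ],
  "turn": [
    [0, 0, 0],
    [0, 0, 0],
    [0, 0, 0]
  ]
}}

```text
t: 4.4
tcp_pos: [0.5358, -0.0897, 0.0624]
tool_rot: [0.711, 0.704, -0.001, -0.002]
force: [-0.1, 0.2, -0.6]
finger_gap: 0.588
gripper_force: 41.8
```

```bash
python3 - <<'E'
from h import *
held(.016)
s,P=rings(.5,.6);z=P[...,2]
m=(z>.0345)&(z<.05)&(P[...,0]>.50)&(P[...,0]<.6)
for c,a,xy,r,zz,q in blobs(P,m,10): print(np.round(c),a,np.round(xy,4),round(r,4),round(zz,4))
st=manip.sense();print(st['tcp_pos'])
to(.5365,-.0875,.031)
E
```

```text
held n 4635 off [-0.0005  0.0045] 0.03233593702316284 rect off [-0.0037  0.0002] (0.05142509564757347, 0.06037772446870804) top [0.0144 0.0155 0.0164] yext -0.02771598382154375 0.02435871296622162 xext -0.0322102920864239 0.03131830131752811
[266.  61.] 321 [0.5157 0.0102] 0.0043 0.0389
[371.  61.] 321 [0.5599 0.0098] 0.004 0.0388
[270. 168.] 245 [ 0.5152 -0.0344] 0.004 0.0391
[367. 168.] 249 [ 0.5596 -0.0348] 0.0041 0.039
[272. 231.] 228 [ 0.5147 -0.0644] 0.0042 0.0389
[364. 232.] 228 [ 0.5593 -0.0654] 0.0042 0.0387
[ 0.53688276 -0.08986582  0.06400372]
travel [ 0.0029 -0.0005  0.0413] turn [-0.0003 -0.0001 -0.0003] rows 0.7935400761105031
```

>>> {"op": "apply_moves", "data": {
  "claw": [-1, -1, -1, -1, -1],
  "travel": [
    [0.0045, 0, 0.01],
    [0.0045, 0, 0.02],
    [0.0045, 0, 0.025],
    [0.0045, 0, 0.025],
    [0.0045, 0, 0.025]
  ],
  "turn": [
    [0, 0, 0],
    [0, 0, 0],
    [0, 0, 0],
    [0, 0, 0],
    [0, 0, 0]
  ]
}}

```text
t: 4.92
tcp_pos: [0.537, -0.0848, 0.0442]
tool_rot: [0.71, 0.704, -0.0, -0.0]
force: [0.4, 0.4, -1.1]
finger_gap: 0.587
gripper_force: 41.8
```

```bash
python3 - <<'E'
from h import *
held(.016)
st=manip.sense();print(st['tcp_pos'],st['force'])
to(.537,-.0868,.031)
E
```

```text
held n 4812 off [-0.0005  0.0049] 0.03232533112168312 rect off [-0.0035  0.0001] (0.051775965839624405, 0.060347747057676315) top [0.0148 0.0161 0.0169] yext -0.027235497051374694 0.02444115399822143 xext -0.03221870182819131 0.031374704317614466
[ 0.53719728 -0.08481711  0.04443365] [-1.28020196 -0.08933145 -0.40361393]
travel [-0.0025 -0.0002  0.0168] turn [-0.     -0.      0.0004] rows 0.32567468779828534
```

>>> {"op": "apply_moves", "data": {
  "claw": [-1, -1, -1, -1, -1],
  "travel": [
    [-0.0014, 0, 0.006],
    [-0.0014, 0, 0.012],
    [-0.0014, 0, 0.017],
    [-0.0014, 0, 0.017],
    [-0.0014, 0, 0.017]
  ],
  "turn": [
    [0, 0, 0],
    [0, 0, 0],
    [0, 0, 0],
    [0, 0, 0],
    [0, 0, 0]
  ]
}}

```text
t: 5.38
tcp_pos: [0.5369, -0.0859, 0.0305]
tool_rot: [0.71, 0.704, -0.0, -0.0]
force: [-0.1, 0.1, -0.5]
finger_gap: 0.587
gripper_force: 41.8
```

>>> {"op": "apply_moves", "data": {
  "claw": [-1, -1],
  "travel": [
    [0, 0, 0.0008],
    [0, 0, 0.0008]
  ],
  "turn": [
    [0, 0, 0],
    [0, 0, 0]
  ]
}}

```text
t: 5.55
tcp_pos: [0.5372, -0.0859, 0.0303]
tool_rot: [0.71, 0.704, 0.0, 0.0]
force: [0.3, 0.8, -0.3]
finger_gap: 0.59
gripper_force: 41.8
```

>>> {"op": "apply_moves", "data": {
  "claw": [1, 1, 1, 1, 1],
  "travel": [
    [0, 0, 0],
    [0, 0, 0],
    [0, 0, 0],
    [0, 0, 0],
    [0, 0, -0.02]
  ],
  "turn": [
    [0, 0, 0],
    [0, 0, 0],
    [0, 0, 0],
    [0, 0, 0],
    [0, 0, 0]
  ]
}}

```text
t: 5.97
tcp_pos: [0.5355, -0.0854, 0.0445]
tool_rot: [0.71, 0.704, -0.001, -0.002]
force: [-1.3, 0.3, 0.2]
finger_gap: 0.999
gripper_force: 0.0
```

>>> {"op": "apply_moves", "data": {
  "claw": [1, 1, 1, 1, 1],
  "travel": [
    [0, 0, -0.04],
    [0, 0, -0.09],
    [-0.05, -0.01, -0.09],
    [-0.1, -0.02, -0.08],
    [-0.1, -0.02, -0.08]
  ],
  "turn": [
    [0, 0, 0],
    [0, 0, 0],
    [0, 0, 0],
    [0, 0, 0],
    [0, 0, 0]
  ]
}}

```text
t: 6.38
tcp_pos: [0.5211, -0.1722, 0.111]
tool_rot: [0.711, 0.703, -0.0, 0.003]
force: [1.3, -0.3, -0.5]
finger_gap: 0.996
gripper_force: 0.0
```

```bash
python3 - <<'E'
from h import *
rings(.0345,.06);rings(.0155,.022)
to(.5132,-.268,.1)
E
```

```text
[345. 104.] 8105 circ [ 0.5371 -0.0874] 0.0355 rect [ 0.5368 -0.0872] [0.052  0.0523] z 0.0417
[225. 161.] 967 circ [ 0.469  -0.1166] 0.0127 rect [ 0.4688 -0.1167] [0.0238 0.0125] z 0.0422
[464. 204.] 481 circ [ 0.6135 -0.1433] 0.0118 rect [ 0.6119 -0.1398] [0.0233 0.0091] z 0.0476
[542. 281.] 928 circ [ 0.6959 -0.2134] 0.0396 rect [ 0.6818 -0.2044] [0.0789 0.0363] z 0.0199
[597. 318.] 1023 circ [ 0.7073 -0.2214] 0.036 rect [ 0.7129 -0.224 ] [0.0681 0.0443] z 0.0197
[309. 366.] 1272 circ [ 0.5138 -0.2676] 0.0264 rect [ 0.5137 -0.2672] [0.0507 0.0513] z 0.018
travel [-0.1262 -0.0072  0.0128] turn [-0.0001 -0.0001 -0.0008] rows 2.436528261373323
```

>>> {"op": "apply_moves", "data": {
  "claw": [1, 1, 1, 1, 1],
  "travel": [
    [-0.05, -0.003, 0],
    [-0.09, -0.007, 0.01],
    [-0.12, -0.007, 0.03],
    [-0.122, -0.007, 0.07],
    [-0.122, -0.007, 0.09]
  ],
  "turn": [
    [0, 0, 0],
    [0, 0, 0],
    [0, 0, 0],
    [0, 0, 0],
    [0, 0, 0]
  ]
}}

```text
t: 6.9
tcp_pos: [0.5137, -0.2634, 0.0361]
tool_rot: [0.71, 0.704, -0.0, -0.001]
force: [-0.1, 0.4, -0.4]
finger_gap: 0.999
gripper_force: 0.0
```

>>> {"op": "apply_moves", "data": {
  "claw": [1, 1, 1],
  "travel": [
    [0, 0, 0],
    [0, 0, 0],
    [0, 0, 0]
  ],
  "turn": [
    [0, 0, 0],
    [0, 0, 0],
    [0, 0, 0]
  ]
}}

```text
t: 7.15
tcp_pos: [0.5148, -0.2625, 0.0389]
tool_rot: [0.709, 0.705, 0.0, 0.0]
force: [-0.1, 0.2, 0.9]
finger_gap: 1.001
gripper_force: 0.0
```

```bash
python3 - <<'E'
from h import *
rings(.0155,.022);
to(.5135,-.2676,.003)
E
```

```text
[318.  83.] 586 circ [ 0.5154 -0.172 ] 0.0575 rect [ 0.5154 -0.1721] [0.0008 0.1147] z 0.0187
[314. 291.] 2941 circ [ 0.5136 -0.2678] 0.0262 rect [ 0.5135 -0.2675] [0.0516 0.0509] z 0.0182
travel [-0.0059 -0.0021  0.0455] turn [0.0005 0.0003 0.0008] rows 0.8810596524816526
```

>>> {"op": "apply_moves", "data": {
  "claw": [1, 1, 1, 1, 1],
  "travel": [
    [-0.006, -0.0015, 0.02],
    [-0.006, -0.0015, 0.04],
    [-0.006, -0.0015, 0.0445],
    [-0.006, -0.0015, 0.0445],
    [-0.006, -0.0015, 0.0445]
  ],
  "turn": [
    [0, 0, 0],
    [0, 0, 0],
    [0, 0, 0],
    [0, 0, 0],
    [0, 0, 0]
  ]
}}

```text
t: 7.62
tcp_pos: [0.5136, -0.2681, 0.0036]
tool_rot: [0.71, 0.705, 0.0, 0.001]
force: [-0.1, 0.0, 0.3]
finger_gap: 1.0
gripper_force: 0.0
```

>>> {"op": "apply_moves", "data": {
  "claw": [-1, -1, -1, -1, -1],
  "travel": [
    [0, 0, 0],
    [0, 0, 0],
    [0, 0, 0],
    [0, 0, 0],
    [0, 0, 0]
  ],
  "turn": [
    [0, 0, 0],
    [0, 0, 0],
    [0, 0, 0],
    [0, 0, 0],
    [0, 0, 0]
  ]
}}

```text
t: 8.03
tcp_pos: [0.5134, -0.2684, 0.0038]
tool_rot: [0.71, 0.704, 0.0, 0.001]
force: [-0.9, 0.1, 5.9]
finger_gap: 0.573
gripper_force: 41.1
```

>>> {"op": "apply_moves", "data": {
  "claw": [-1, -1, -1, -1, -1],
  "travel": [
    [0, 0, 0],
    [0, 0, 0],
    [0, 0, -0.03],
    [0, 0, -0.07],
    [0, 0, -0.11]
  ],
  "turn": [
    [0, 0, 0],
    [0, 0, 0],
    [0, 0, 0],
    [0, 0, 0],
    [0, 0, 0]
  ]
}}

```text
t: 8.45
tcp_pos: [0.5121, -0.2675, 0.0907]
tool_rot: [0.71, 0.704, -0.0, -0.002]
force: [0.6, -0.3, -0.8]
finger_gap: 0.577
gripper_force: 42.2
```

```bash
python3 - <<'E'
from h import *
to(.5375,-.0123,.1)
E
```

```text
travel [ 0.3193  0.0292 -0.011 ] turn [-0.0008 -0.0006  0.0003] rows 6.155302572074651
```

>>> {"op": "apply_moves", "data": {
  "claw": [-1, -1, -1, -1, -1],
  "travel": [
    [0.05, 0.004, -0.01],
    [0.1, 0.01, -0.01],
    [0.15, 0.015, -0.01],
    [0.2, 0.02, -0.01],
    [0.25, 0.023, -0.01]
  ],
  "turn": [
    [0, 0, 0],
    [0, 0, 0],
    [0, 0, 0],
    [0, 0, 0],
    [0, 0, 0]
  ]
}}

```text
t: 8.87
tcp_pos: [0.5331, -0.0668, 0.099]
tool_rot: [0.71, 0.704, 0.0, 0.0]
force: [-0.2, -0.8, -1.0]
finger_gap: 0.577
gripper_force: 42.3
```

>>> {"op": "apply_moves", "data": {
  "claw": [-1, -1, -1, -1, -1],
  "travel": [
    [0.04, 0.004, 0],
    [0.07, 0.005, 0],
    [0.07, 0.005, 0.03],
    [0.07, 0.005, 0.04],
    [0.07, 0.005, 0.04]
  ],
  "turn": [
    [0, 0, 0],
    [0, 0, 0],
    [0, 0, 0],
    [0, 0, 0],
    [0, 0, 0]
  ]
}}

```text
t: 9.28
tcp_pos: [0.5356, -0.0118, 0.0649]
tool_rot: [0.71, 0.705, -0.001, -0.002]
force: [1.0, -0.3, -1.6]
finger_gap: 0.573
gripper_force: 42.2
```

```bash
python3 - <<'E'
from h import *
held(.014)
s,P=rings(.5,.6);z=P[...,2]
m=(z>.0345)&(z<.05)&(P[...,0]>.50)&(P[...,0]<.6)
for c,a,xy,r,zz,q in blobs(P,m,30): print(np.round(c),a,np.round(xy,4),round(r,4),round(zz,4))
print(manip.sense()['tcp_pos'])
to(.5375,-.0123,.032)
E
```

```text
held n 4488 off [-0.0009  0.007 ] 0.03147986903786659 rect off [-0.0026  0.0027] (0.051256924867630005, 0.05844646319746971) top [0.0125 0.0135 0.0144] yext -0.024224448256917074 0.027576805153112442 xext -0.03207533516837302 0.030231369287186394
[269.  68.] 325 [0.5166 0.0833] 0.0035 0.0388
[371.  69.] 317 [0.5605 0.0824] 0.0033 0.0389
[272. 172.] 238 [0.5157 0.0408] 0.0042 0.0391
[368. 173.] 244 [0.5603 0.0401] 0.0042 0.0388
[274. 235.] 215 [0.5156 0.0094] 0.0038 0.0387
[365. 235.] 220 [0.5601 0.0098] 0.004 0.0388
[360. 367.] 173 [ 0.5594 -0.0674] 0.0029 0.0385
[278. 368.] 140 [ 0.5152 -0.0661] 0.0035 0.0389
[319. 391.] 3284 [ 0.5366 -0.0835] 0.0256 0.0416
[ 0.53710403 -0.01300408  0.06642413]
travel [0.0009 0.0005 0.043 ] turn [-0.0004 -0.0001 -0.    ] rows 0.8257459000762447
```

>>> {"op": "apply_moves", "data": {
  "claw": [-1, -1, -1, -1, -1],
  "travel": [
    [-0.001, 0, 0.01],
    [-0.001, 0, 0.02],
    [-0.001, 0, 0.025],
    [-0.001, 0, 0.025],
    [-0.001, 0, 0.025]
  ],
  "turn": [
    [0, 0, 0],
    [0, 0, 0],
    [0, 0, 0],
    [0, 0, 0],
    [0, 0, 0]
  ]
}}

```text
t: 9.8
tcp_pos: [0.5371, -0.0134, 0.0463]
tool_rot: [0.71, 0.704, -0.0, -0.0]
force: [1.1, -0.4, -0.3]
finger_gap: 0.576
gripper_force: 42.3
```

```bash
python3 - <<'E'
from h import *
held(.014)
st=manip.sense();print(st['tcp_pos'],st['force'])
to(.5375,-.0125,.032)
E
```

```text
held n 4638 off [-0.0004  0.0059] 0.03146669641137123 rect off [-0.0006  0.0029] (0.054988693445920944, 0.05429134890437126) top [0.0127 0.0141 0.0149] yext -0.025269939778450632 0.02660705393752981 xext -0.03141608782724403 0.030652563408545497
[ 0.53731762 -0.01337932  0.04656935] [-0.52218123  0.09189178  0.32393719]
travel [0.0011 0.0002 0.0182] turn [-0.0001 -0.      0.0002] rows 0.35004786592353526
```

Offset is +0.7 mm in y, so it is already aligned. Lower straight to underside 30 mm (TCP ≈ 32 mm) and release.

>>> {"op": "apply_moves", "data": {
  "claw": [-1, -1, -1, -1, -1],
  "travel": [
    [0, 0, 0.006],
    [0, 0, 0.012],
    [0, 0, 0.018],
    [0, 0, 0.018],
    [0, 0, 0.018]
  ],
  "turn": [
    [0, 0, 0],
    [0, 0, 0],
    [0, 0, 0],
    [0, 0, 0],
    [0, 0, 0]
  ]
}}

```text
t: 10.27
tcp_pos: [0.5372, -0.0131, 0.0319]
tool_rot: [0.71, 0.704, -0.0, -0.0]
force: [-0.9, -0.0, -0.6]
finger_gap: 0.581
gripper_force: 42.3
```

>>> {"op": "apply_moves", "data": {
  "claw": [1, 1, 1, 1, 1],
  "travel": [
    [0, 0, 0],
    [0, 0, 0],
    [0, 0, 0],
    [0, 0, 0],
    [0, 0, -0.02]
  ],
  "turn": [
    [0, 0, 0],
    [0, 0, 0],
    [0, 0, 0],
    [0, 0, 0],
    [0, 0, 0]
  ]
}}

```text
t: 10.68
tcp_pos: [0.5355, -0.0128, 0.0464]
tool_rot: [0.71, 0.704, -0.001, -0.002]
force: [-0.7, -0.0, -0.1]
finger_gap: 1.0
gripper_force: 0.0
```

>>> {"op": "apply_moves", "data": {
  "claw": [1, 1, 1, 1, 1],
  "travel": [
    [0, 0, -0.05],
    [0, 0, -0.09],
    [0, 0, -0.11],
    [0.05, 0, -0.11],
    [0.1, 0, -0.11]
  ],
  "turn": [
    [0, 0, 0],
    [0, 0, 0],
    [0, 0, 0],
    [0, 0, 0],
    [0, 0, 0]
  ]
}}

```text
t: 11.1
tcp_pos: [0.5398, 0.0657, 0.1383]
tool_rot: [0.712, 0.702, 0.002, 0.002]
force: [1.2, -0.2, -0.5]
finger_gap: 1.002
gripper_force: 0.0
```

```bash
python3 - <<'E'
from h import *
rings(.043,.05);rings(.0065,.0125)
st=manip.sense();print(st['tcp_pos'])
s=snap('scene'); P=world(s); z=P[...,2]; hsv=cv2.cvtColor(s['pixels'],cv2.COLOR_RGB2HSV)
m=(P[...,0]>.3)&(P[...,1]>.15)&(P[...,1]<.5)&(z<.027)&(z>.003)&(hsv[...,2]>110)&(hsv[...,1]<70)
for c,a,xy,r,zz,q in blobs(P,m,60): print(np.round(c),a,np.round(xy,4),round(r,4),round(zz,4))
E
```

```text
[578.  67.] 720 circ [0.712  0.1744] 0.026 rect [0.701  0.1722] [0.0224 0.0519] z 0.0466
[313. 342.] 1360 circ [ 0.5372 -0.0121] 0.0263 rect [ 0.5369 -0.0118] [0.0516 0.0506] z 0.046
[0.53712524 0.07131018 0.13689386]
[402. 303.] 356 [0.4842 0.2617] 0.0329 0.0104
[376. 319.] 381 [0.5705 0.2665] 0.0321 0.0101
[310. 323.] 74 [0.7226 0.1835] 0.0235 0.0156
[409. 335.] 407 [0.5277 0.3489] 0.032 0.0102
[264. 364.] 138 [0.8797 0.227 ] 0.0767 0.0044
```

>>> {"op": "apply_moves", "data": {
  "claw": [0.8, 0.8, 0.8, 0.8, 0.8],
  "travel": [
    [0.05, 0, 0],
    [0.1, -0.005, 0],
    [0.15, -0.01, 0],
    [0.2, -0.012, 0],
    [0.24, -0.012, 0.01]
  ],
  "turn": [
    [0, 0, 0],
    [0, 0, 0],
    [0, 0, 0],
    [0, 0, 0],
    [0, 0, 0]
  ]
}}

```text
t: 11.67
tcp_pos: [0.5306, 0.2606, 0.1293]
tool_rot: [0.71, 0.704, 0.001, 0.001]
force: [0.1, 0.5, 0.4]
finger_gap: 0.902
gripper_force: 0.0
```

>>> {"op": "apply_moves", "data": {
  "claw": [0.8, 0.8, 0.8, 0.8, 0.8],
  "travel": [
    [0.04, 0, 0.01],
    [0.08, 0, 0.03],
    [0.09, 0, 0.05],
    [0.09, 0, 0.07],
    [0.09, 0, 0.07]
  ],
  "turn": [
    [0, 0, 0],
    [0, 0, 0],
    [0, 0, 0],
    [0, 0, 0],
    [0, 0, 0]
  ]
}}

```text
t: 12.08
tcp_pos: [0.5283, 0.3299, 0.0687]
tool_rot: [0.71, 0.705, -0.003, -0.001]
force: [-0.8, -0.0, -0.8]
finger_gap: 0.898
gripper_force: 0.0
```

```bash
python3 - <<'E'
from h import *
rings(.006,.0125,'w3')
st=manip.sense();print(st['tcp_pos'],st['finger_gap'])
to(.527,.349,.002)
E
```

```text
[319. 222.] 7740 circ [0.5292 0.3502] 0.0292 rect [0.5291 0.3503] [0.0577 0.0576] z 0.0091
[381. 348.] 5046 circ [0.572  0.2681] 0.0298 rect [0.5678 0.2671] [0.0481 0.0592] z 0.009
[255. 354.] 5341 circ [0.4862 0.2635] 0.03 rect [0.4884 0.2628] [0.0592 0.0517] z 0.0089
[0.52916624 0.32965651 0.0702149 ] 0.8984001649189952
travel [ 0.0243 -0.0025  0.0852] turn [-0.0014  0.0007  0.0003] rows 1.7011402339367403
```

View pics/w3.png

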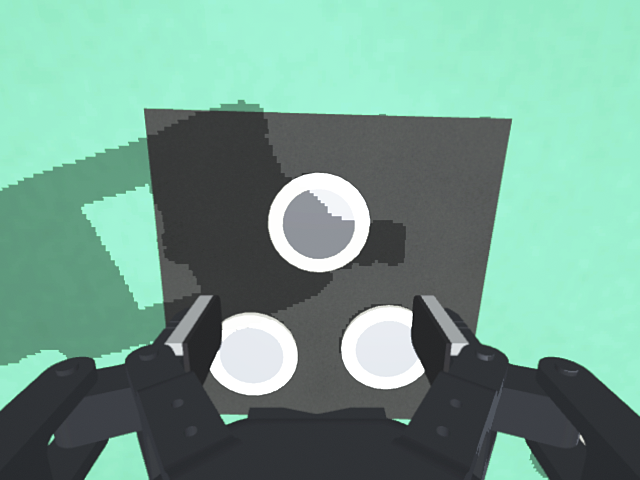

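The view shows the three white covers at (319,222), (381,348) and (255,354), with heights about 9 mm. The target is the one at (319,222).

>>> {"op": "apply_moves", "data": {
  "claw": [0.8, 0.8, 0.8, 0.8, 0.8],
  "travel": [
    [0.026, 0, 0.03],
    [0.026, 0, 0.06],
    [0.026, 0, 0.08],
    [0.026, 0, 0.08],
    [0.026, 0, 0.08]
  ],
  "turn": [
    [0, 0, 0],
    [0, 0, 0],
    [0, 0, 0],
    [0, 0, 0],
    [0, 0, 0]
  ]
}}

```text
t: 12.55
tcp_pos: [0.531, 0.3506, 0.0084]
tool_rot: [0.71, 0.704, -0.0, -0.0]
force: [-0.4, -0.5, 1.0]
finger_gap: 0.897
gripper_force: 0.0
```

```bash
python3 - <<'E'
from h import *
to(.529,.350,-.001)
E
```

```text
travel [-0.0008 -0.0024  0.0118] turn [-0.0003  0.0002 -0.0002] rows 0.23148281926331546
```

>>> {"op": "apply_moves", "data": {
  "claw": [0.8, 0.8, 0.8, 0.8],
  "travel": [
    [-0.001, -0.002, 0.006],
    [-0.001, -0.002, 0.0115],
    [-0.001, -0.002, 0.0115],
    [-0.001, -0.002, 0.0115]
  ],
  "turn": [
    [0, 0, 0],
    [0, 0, 0],
    [0, 0, 0],
    [0, 0, 0]
  ]
}}

```text
t: 12.88
tcp_pos: [0.5293, 0.3508, -0.0003]
tool_rot: [0.71, 0.704, 0.0, 0.0]
force: [0.1, 0.3, 0.3]
finger_gap: 0.896
gripper_force: 0.0
```

>>> {"op": "apply_moves", "data": {
  "claw": [-1, -1, -1, -1, -1],
  "travel": [
    [0, 0, 0],
    [0, 0, 0],
    [0, 0, 0],
    [0, 0, 0],
    [0, 0, 0]
  ],
  "turn": [
    [0, 0, 0],
    [0, 0, 0],
    [0, 0, 0],
    [0, 0, 0],
    [0, 0, 0]
  ],
  "newtons": 25
}}

```text
t: 13.3
tcp_pos: [0.5294, 0.3511, 0.0]
tool_rot: [0.71, 0.704, 0.0, 0.0]
force: [-0.9, -0.4, 6.6]
finger_gap: 0.66
gripper_force: 25.9
```

>>> {"op": "apply_moves", "data": {
  "claw": [-1, -1, -1, -1, -1],
  "travel": [
    [0, 0, 0],
    [0, 0, 0],
    [0, 0, -0.01],
    [0, 0, -0.03],
    [0, 0, -0.06]
  ],
  "turn": [
    [0, 0, 0],
    [0, 0, 0],
    [0, 0, 0],
    [0, 0, 0],
    [0, 0, 0]
  ]
}}

```text
t: 13.72
tcp_pos: [0.5272, 0.3502, 0.0457]
tool_rot: [0.71, 0.704, -0.002, -0.001]
force: [0.2, -0.4, 0.1]
finger_gap: 0.659
gripper_force: 26.7
```

```bash
python3 - <<'E'
from h import *
snap('wrist','w4');held(.0075)
to(.537,-.0873,.1)
E
```

```text
held n 8314 off [-0.      0.0023] 0.033144332468509674 rect off [-0.0021 -0.0004] (0.058509185910224915, 0.06052609905600548) top [0.0089 0.0096 0.0099] yext -0.030780437406319416 0.028177012787666267 xext -0.03203293940668056 0.03213896975126174
travel [-0.5491  0.0115 -0.0633] turn [ 0.0021 -0.001   0.0004] rows 10.606768461353289
```

View pics/w4.png

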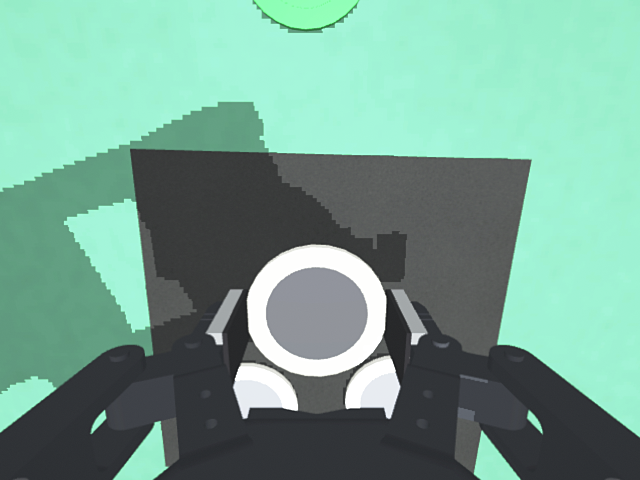

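The cover is held level at (317,312).

>>> {"op": "apply_moves", "data": {
  "claw": [-1, -1, -1, -1, -1],
  "travel": [
    [-0.02, 0.002, -0.04],
    [-0.05, 0.005, -0.08],
    [-0.1, 0.01, -0.1],
    [-0.15, 0.011, -0.1],
    [-0.2, 0.011, -0.1]
  ],
  "turn": [
    [0, 0, 0],
    [0, 0, 0],
    [0, 0, 0],
    [0, 0, 0],
    [0, 0, 0]
  ]
}}

```text
t: 14.23
tcp_pos: [0.5375, 0.1898, 0.1284]
tool_rot: [0.709, 0.705, 0.002, 0.001]
force: [0.4, -0.9, -0.3]
finger_gap: 0.653
gripper_force: 26.9
```

>>> {"op": "apply_moves", "data": {
  "claw": [-1, -1, -1, -1, -1],
  "travel": [
    [-0.05, 0, 0],
    [-0.1, 0, 0],
    [-0.15, 0, 0],
    [-0.2, 0, 0],
    [-0.25, 0, 0]
  ],
  "turn": [
    [0, 0, 0],
    [0, 0, 0],
    [0, 0, 0],
    [0, 0, 0],
    [0, 0, 0]
  ]
}}

```text
t: 14.65
tcp_pos: [0.5344, -0.0109, 0.1267]
tool_rot: [0.71, 0.704, -0.0, -0.0]
force: [1.2, -1.1, 0.6]
finger_gap: 0.655
gripper_force: 26.9
```

>>> {"op": "apply_moves", "data": {
  "claw": [-1, -1, -1, -1, -1],
  "travel": [
    [-0.03, 0, 0.02],
    [-0.06, 0, 0.04],
    [-0.08, 0, 0.06],
    [-0.09, 0, 0.08],
    [-0.095, 0, 0.08]
  ],
  "turn": [
    [0, 0, 0],
    [0, 0, 0],
    [0, 0, 0],
    [0, 0, 0],
    [0, 0, 0]
  ]
}}

```text
t: 15.07
tcp_pos: [0.5324, -0.0861, 0.0602]
tool_rot: [0.711, 0.704, -0.001, -0.003]
force: [-0.7, 0.3, 0.3]
finger_gap: 0.656
gripper_force: 26.9
```

>>> {"op": "apply_moves", "data": {
  "claw": [-1, -1],
  "travel": [
    [0, 0, 0],
    [0, 0, 0]
  ],
  "turn": [
    [0, 0, 0],
    [0, 0, 0]
  ]
}}

```text
t: 15.23
tcp_pos: [0.5345, -0.0849, 0.0634]
tool_rot: [0.71, 0.704, 0.0, -0.0]
force: [1.0, 0.4, 0.2]
finger_gap: 0.659
gripper_force: 26.9
```

```bash
python3 - <<'E'
from h import *
held(.0085)
print(manip.sense()['tcp_pos'])
rings(.043,.05)
to(.537,-.0873,.055)
E
```

```text
held n 14395 off [0.0001 0.0027] 0.033315859735012054 rect off [-0.0015 -0.0001] (0.05830240994691849, 0.061364348977804184) top [0.0078 0.0086 0.0093] yext -0.030493047020437508 0.028220973439253907 xext -0.03220937758508913 0.03258481236666899
[ 0.53472234 -0.08459033  0.0637151 ]
[321. 124.] 4357 circ [ 0.5368 -0.0125] 0.026 rect [ 0.5368 -0.0126] [0.0513 0.051 ] z 0.0463
travel [-0.0035  0.0027  0.0112] turn [0.0004 0.0001 0.0006] rows 0.23094117429012392
```

>>> {"op": "apply_moves", "data": {
  "claw": [-1, -1, -1, -1, -1],
  "travel": [
    [-0.002, 0.0026, 0.005],
    [-0.002, 0.0026, 0.015],
    [-0.002, 0.0026, 0.022],
    [-0.002, 0.0026, 0.026],
    [-0.002, 0.0026, 0.026]
  ],
  "turn": [
    [0, 0, 0],
    [0, 0, 0],
    [0, 0, 0],
    [0, 0, 0],
    [0, 0, 0]
  ]
}}

```text
t: 15.75
tcp_pos: [0.5361, -0.0863, 0.0417]
tool_rot: [0.71, 0.704, -0.0, -0.001]
force: [0.2, 0.6, -0.2]
finger_gap: 0.656
gripper_force: 26.9
```

>>> {"op": "apply_moves", "data": {
  "claw": [-1, -1, -1],
  "travel": [
    [0, 0, 0.001],
    [0, 0, 0.0015],
    [0, 0, 0.0015]
  ],
  "turn": [
    [0, 0, 0],
    [0, 0, 0],
    [0, 0, 0]
  ]
}}

```text
t: 16.0
tcp_pos: [0.5362, -0.0864, 0.0415]
tool_rot: [0.71, 0.704, -0.0, -0.0]
force: [-1.5, 1.2, 5.4]
finger_gap: 0.654
gripper_force: 27.3
```

>>> {"op": "apply_moves", "data": {
  "claw": [0.8, 0.8, 0.8, 0.8, 0.8],
  "travel": [
    [0, 0, 0],
    [0, 0, 0],
    [0, 0, 0],
    [0, 0, -0.02],
    [0, 0, -0.06]
  ],
  "turn": [
    [0, 0, 0],
    [0, 0, 0],
    [0, 0, 0],
    [0, 0, 0],
    [0, 0, 0]
  ]
}}

```text
t: 16.42
tcp_pos: [0.5338, -0.0859, 0.0863]
tool_rot: [0.71, 0.704, -0.002, -0.004]
force: [1.4, -1.1, -0.1]
finger_gap: 0.895
gripper_force: 0.0
```

>>> {"op": "apply_moves", "data": {
  "claw": [0.8, 0.8, 0.8],
  "travel": [
    [0, 0, -0.03],
    [0, 0, -0.05],
    [0, 0, -0.05]
  ],
  "turn": [
    [0, 0, 0],
    [0, 0, 0],
    [0, 0, 0]
  ]
}}

```text
t: 16.67
tcp_pos: [0.5388, -0.0876, 0.1322]
tool_rot: [0.71, 0.704, 0.001, 0.003]
force: [-0.3, -0.7, 0.8]
finger_gap: 0.903
gripper_force: 0.0
```

```bash
cat >> h.py <<'E'
def level(x,y):
    s=snap('wrist');P=world(s).reshape(-1,3)
    q=P[(np.hypot(P[:,0]-x,P[:,1]-y)<.032)&(P[:,2]>.047)&(P[:,2]<.06)]
    A=np.c_[q[:,:2]-q[:,:2].mean(0),np.ones(len(q))];f=np.linalg.lstsq(A,q[:,2],rcond=None)[0]
    print('cover n',len(q),'centre',cv2.minEnclosingCircle(q[:,:2].astype(np.float32)),'z',f[2],'tilt deg',np.degrees(f[:2]))
E
python3 - <<'E'
from h import *
level(.5365,-.0873)
to(.571,.268,.13)
s=snap('scene'); P=world(s); z=P[...,2]; hsv=cv2.cvtColor(s['pixels'],cv2.COLOR_RGB2HSV)
m=(P[...,0]>.3)&(P[...,1]>.15)&(P[...,1]<.5)&(z<.027)&(z>.003)&(hsv[...,2]>110)&(hsv[...,1]<70)
for c,a,xy,r,zz,q in blobs(P,m,100): print(np.round(c),a,np.round(xy,4),round(r,4),round(zz,4))
E
```

```text
cover n 6018 centre ((0.5359941720962524, -0.08723262697458267), 0.029259400442242622) z 0.050535610888866184 tilt deg [-0.05210979 -0.04916903]
travel [4.443e-01 3.830e-02 1.000e-04] turn [0.0012 0.0005 0.0003] rows 8.555492845026249
[402. 303.] 356 [0.4847 0.2616] 0.033 0.0104
[376. 319.] 384 [0.5708 0.2664] 0.0322 0.0103
```

>>> {"op": "apply_moves", "data": {
  "claw": [0.7, 0.7, 0.7, 0.7, 0.7],
  "travel": [
    [0.05, 0.005, 0],
    [0.1, 0.01, 0],
    [0.15, 0.015, 0],
    [0.2, 0.02, 0],
    [0.25, 0.025, 0]
  ],
  "turn": [
    [0, 0, 0],
    [0, 0, 0],
    [0, 0, 0],
    [0, 0, 0],
    [0, 0, 0]
  ]
}}

```text
t: 17.18
tcp_pos: [0.5567, 0.1147, 0.127]
tool_rot: [0.71, 0.704, -0.001, -0.001]
force: [2.0, 0.1, -0.9]
finger_gap: 0.847
gripper_force: 0.0
```

>>> {"op": "apply_moves", "data": {
  "claw": [0.7, 0.7, 0.7, 0.7, 0.7],
  "travel": [
    [0.05, 0.005, 0],
    [0.1, 0.01, 0.01],
    [0.15, 0.015, 0.03],
    [0.175, 0.015, 0.06],
    [0.175, 0.015, 0.08]
  ],
  "turn": [
    [0, 0, 0],
    [0, 0, 0],
    [0, 0, 0],
    [0, 0, 0],
    [0, 0, 0]
  ]
}}

```text
t: 17.6
tcp_pos: [0.5692, 0.2576, 0.0615]
tool_rot: [0.708, 0.706, -0.001, -0.001]
force: [-0.0, -0.2, -0.1]
finger_gap: 0.847
gripper_force: 0.0
```

>>> {"op": "apply_moves", "data": {
  "claw": [0.7, 0.7],
  "travel": [
    [0, 0, 0],
    [0, 0, 0]
  ],
  "turn": [
    [0, 0, 0],
    [0, 0, 0]
  ]
}}

```text
t: 17.77
tcp_pos: [0.569, 0.2527, 0.0624]
tool_rot: [0.71, 0.705, -0.003, -0.001]
force: [-0.1, -0.7, 0.2]
finger_gap: 0.852
gripper_force: 0.0
```

```bash
python3 - <<'E'
from h import *
rings(.006,.0125)
st=manip.sense();print(st['tcp_pos'],st['finger_gap'])
to(.572,.268,-.001)
E
```

```text
[323. 233.] 8074 circ [0.5725 0.2683] 0.0293 rect [0.5723 0.2685] [0.0575 0.0578] z 0.0091
[170. 241.] 8059 circ [0.485 0.264] 0.0301 rect [0.4857 0.2638] [0.0577 0.0582] z 0.009
[545. 348.] 459 circ [0.7125 0.1906] 0.0208 rect [0.711  0.1955] [0.0414 0.0116] z 0.0091
[0.57033872 0.25235812 0.06384109] 0.8504416660711916
travel [0.0196 0.0021 0.081 ] turn [-0.0008  0.0003  0.0002] rows 1.600042687966714
```

>>> {"op": "apply_moves", "data": {
  "claw": [0.7, 0.7, 0.7, 0.7, 0.7],
  "travel": [
    [0.02, 0.002, 0.03],
    [0.02, 0.002, 0.06],
    [0.02, 0.002, 0.075],
    [0.02, 0.002, 0.075],
    [0.02, 0.002, 0.075]
  ],
  "turn": [
    [0, 0, 0],
    [0, 0, 0],
    [0, 0, 0],
    [0, 0, 0],
    [0, 0, 0]
  ]
}}

```text
t: 18.23
tcp_pos: [0.5729, 0.268, 0.0053]
tool_rot: [0.71, 0.704, -0.0, -0.0]
force: [-0.2, 0.3, 0.4]
finger_gap: 0.846
gripper_force: 0.0
```

```bash
python3 - <<'E'
from h import *
to(.5723,.2684,-.001)
E
```

```text
travel [ 0.0006 -0.0008  0.0079] turn [-0.0002  0.0001 -0.0001] rows 0.1519225001207516
```

>>> {"op": "apply_moves", "data": {
  "claw": [0.7, 0.7, 0.7, 0.7],
  "travel": [
    [0.0005, -0.0008, 0.004],
    [0.0005, -0.0008, 0.0075],
    [0.0005, -0.0008, 0.0075],
    [0.0005, -0.0008, 0.0075]
  ],
  "turn": [
    [0, 0, 0],
    [0, 0, 0],
    [0, 0, 0],
    [0, 0, 0]
  ]
}}

```text
t: 18.57
tcp_pos: [0.5725, 0.2693, -0.0003]
tool_rot: [0.71, 0.704, 0.0, 0.0]
force: [-0.7, -0.6, 0.0]
finger_gap: 0.85
gripper_force: 0.0
```

>>> {"op": "apply_moves", "data": {
  "claw": [-1, -1, -1, -1, -1],
  "travel": [
    [0, 0, 0],
    [0, 0, 0],
    [0, 0, 0],
    [0, 0, 0],
    [0, 0, 0]
  ],
  "turn": [
    [0, 0, 0],
    [0, 0, 0],
    [0, 0, 0],
    [0, 0, 0],
    [0, 0, 0]
  ]
}}

```text
t: 18.98
tcp_pos: [0.5725, 0.2695, -0.0001]
tool_rot: [0.71, 0.704, 0.0, 0.0]
force: [-1.7, -0.3, 6.0]
finger_gap: 0.655
gripper_force: 25.9
```

>>> {"op": "apply_moves", "data": {
  "claw": [-1, -1, -1, -1, -1],
  "travel": [
    [0, 0, 0],
    [0, 0, -0.01],
    [0, 0, -0.05],
    [0, 0, -0.1],
    [0, 0, -0.15]
  ],
  "turn": [
    [0, 0, 0],
    [0, 0, 0],
    [0, 0, 0],
    [0, 0, 0],
    [0, 0, 0]
  ]
}}

```text
t: 19.4
tcp_pos: [0.5711, 0.2691, 0.1193]
tool_rot: [0.71, 0.704, -0.001, -0.001]
force: [1.2, -0.2, 0.1]
finger_gap: 0.655
gripper_force: 26.9
```

>>> {"op": "apply_moves", "data": {
  "claw": [-1, -1, -1, -1, -1],
  "travel": [
    [-0.05, -0.01, 0],
    [-0.1, -0.02, 0],
    [-0.15, -0.03, 0],
    [-0.2, -0.04, 0],
    [-0.25, -0.04, 0]
  ],
  "turn": [
    [0, 0, 0],
    [0, 0, 0],
    [0, 0, 0],
    [0, 0, 0],
    [0, 0, 0]
  ]
}}

```text
t: 19.82
tcp_pos: [0.5361, 0.0686, 0.1193]
tool_rot: [0.709, 0.705, -0.001, -0.001]
force: [-0.2, 0.4, 0.2]
finger_gap: 0.656
gripper_force: 26.9
```

```bash
python3 - <<'E'
from h import *
held(.0085)
to(.5368,-.0123,.065)
E
```

```text
held n 13940 off [-0.0006  0.0074] 0.03143361955881119 rect off [-0.0022  0.0058] (0.05720829591155052, 0.05808847397565842) top [0.0083 0.0091 0.0098] yext -0.023175336915746636 0.03389842190875033 xext -0.030360681793012767 0.029130595298887063
travel [-0.0918 -0.0003  0.0682] turn [-0.0002  0.0013 -0.0008] rows 2.1952160850252103
```

>>> {"op": "apply_moves", "data": {
  "claw": [-1, -1, -1, -1, -1],
  "travel": [
    [-0.05, 0, 0.01],
    [-0.085, 0, 0.03],
    [-0.092, 0, 0.05],
    [-0.092, 0, 0.068],
    [-0.092, 0, 0.068]
  ],
  "turn": [
    [0, 0, 0],
    [0, 0, 0],
    [0, 0, 0],
    [0, 0, 0],
    [0, 0, 0]
  ]
}}

```text
t: 20.28
tcp_pos: [0.5365, -0.0045, 0.0626]
tool_rot: [0.711, 0.704, -0.001, -0.002]
force: [-0.6, 0.8, -0.2]
finger_gap: 0.657
gripper_force: 26.9
```

>>> {"op": "apply_moves", "data": {
  "claw": [-1, -1, -1],
  "travel": [
    [0, 0, 0],
    [0, 0, 0],
    [0, 0, 0]
  ],
  "turn": [
    [0, 0, 0],
    [0, 0, 0],
    [0, 0, 0]
  ]
}}

```text
t: 20.53
tcp_pos: [0.5388, -0.0034, 0.0656]
tool_rot: [0.709, 0.705, 0.001, 0.001]
force: [-0.4, -0.5, 0.5]
finger_gap: 0.657
gripper_force: 26.9
```

```bash
python3 - <<'E'
from h import *
held(.0085);print(manip.sense()['tcp_pos'])
to(.537,-.0123,.0425)
E
```

```text
held n 14399 off [0.0001 0.0026] 0.03328494727611542 rect off [0.001  0.0002] (0.06187722086906433, 0.05805705487728119) top [0.0083 0.009  0.0098] yext -0.030598443876153507 0.028281890245632248 xext -0.03214204401445209 0.03224318280622818
[ 0.53876007 -0.00347133  0.06563378]
travel [-0.011  -0.0022  0.0289] turn [0.0006 0.0001 0.0007] rows 0.5952919748924118
```

>>> {"op": "apply_moves", "data": {
  "claw": [-1, -1, -1, -1, -1],
  "travel": [
    [-0.0097, -0.002, 0.003],
    [-0.0097, -0.002, 0.01],
    [-0.0097, -0.002, 0.02],
    [-0.0097, -0.002, 0.026],
    [-0.0097, -0.002, 0.026]
  ],
  "turn": [
    [0, 0, 0],
    [0, 0, 0],
    [0, 0, 0],
    [0, 0, 0],
    [0, 0, 0]
  ]
}}

```text
t: 21.0
tcp_pos: [0.5354, -0.0115, 0.0425]
tool_rot: [0.71, 0.704, -0.001, -0.001]
force: [-0.8, 0.4, -0.1]
finger_gap: 0.657
gripper_force: 26.9
```

>>> {"op": "apply_moves", "data": {
  "claw": [-1, -1, -1],
  "travel": [
    [0, 0, 0],
    [0, 0, 0.0025],
    [0, 0, 0.0035]
  ],
  "turn": [
    [0, 0, 0],
    [0, 0, 0],
    [0, 0, 0]
  ]
}}

```text
t: 21.25
tcp_pos: [0.5366, -0.0117, 0.0414]
tool_rot: [0.71, 0.704, 0.0, 0.0]
force: [-1.8, -0.0, 8.9]
finger_gap: 0.654
gripper_force: 27.5
```

>>> {"op": "apply_moves", "data": {
  "claw": [-1, -1],
  "travel": [
    [0, 0, 0.0005],
    [0, 0, 0.0005]
  ],
  "turn": [
    [0, 0, 0],
    [0, 0, 0]
  ]
}}

```text
t: 21.42
tcp_pos: [0.5366, -0.0117, 0.0414]
tool_rot: [0.71, 0.704, 0.0, 0.0]
force: [-1.6, 0.1, 4.8]
finger_gap: 0.658
gripper_force: 27.2
```

>>> {"op": "apply_moves", "data": {
  "claw": [0.8, 0.8, 0.8, 0.8, 0.8],
  "travel": [
    [0, 0, 0],
    [0, 0, 0],
    [0, 0, 0],
    [0, 0, -0.02],
    [0, 0, -0.06]
  ],
  "turn": [
    [0, 0, 0],
    [0, 0, 0],
    [0, 0, 0],
    [0, 0, 0],
    [0, 0, 0]
  ]
}}

```text
t: 21.83
tcp_pos: [0.5337, -0.0112, 0.0861]
tool_rot: [0.71, 0.704, -0.002, -0.004]
force: [-0.3, 0.4, 1.0]
finger_gap: 0.901
gripper_force: 0.0
```

>>> {"op": "apply_moves", "data": {
  "claw": [0.8, 0.8, 0.8, 0.8],
  "travel": [
    [-0.01, 0, -0.03],
    [-0.03, 0, -0.06],
    [-0.03, 0, -0.06],
    [-0.03, 0, -0.06]
  ],
  "turn": [
    [0, 0, 0],
    [0, 0, 0],
    [0, 0, 0],
    [0, 0, 0]
  ]
}}

```text
t: 22.17
tcp_pos: [0.5373, -0.0365, 0.138]
tool_rot: [0.71, 0.704, 0.001, 0.002]
force: [-0.8, 0.2, -0.2]
finger_gap: 0.899
gripper_force: 0.0
```

```bash
python3 - <<'E'
from h import *
level(.5365,-.0873); level(.537,-.0123)
st=manip.sense();print(st['tcp_pos'],st['q'])
# frame front bar (open)
for n in ('scene','side'):
    s=snap(n,'f_'+n);P=world(s);z=P[...,2]
    m=(P[...,0]>.6)&(P[...,0]<.7)&(np.abs(P[...,1]+.012)<.14)&(z>.15)&(z<.25)
    q=P[m];print(n,len(q),q.min(0),q.max(0))
    hi=q[q[:,2]>q[:,2].max()-.01]; print(hi.mean(0))
# zoom crop of scene
im=cv2.imread('pics/f_scene.png')[170:300,255:400];cv2.imwrite('pics/c1.png',cv2.resize(im,None,fx=5,fy=4.6,interpolation=cv2.INTER_CUBIC))
E
```

```text
cover n 4914 centre ((0.5361247062683105, -0.08708815276622772), 0.029471544548869133) z 0.0504668798058397 tilt deg [-0.05517793 -0.12889195]
cover n 6242 centre ((0.5364891290664673, -0.012653152458369732), 0.02919856086373329) z 0.05057867450149235 tilt deg [0.06743467 0.01930747]
[ 0.53533912 -0.03533718  0.13595215] [-2.74429937e-01  5.46879204e-01  1.74267549e+00  2.73211259e-04
  8.53941515e-01 -2.66552036e-01]
scene 854 [ 0.60005577 -0.13818268  0.1502735 ] [0.68812266 0.11163814 0.24954251]
[ 0.60272065 -0.03531447  0.24466549]
side 1340 [ 0.60001545 -0.13851416  0.15009219] [0.68984749 0.11034193 0.2499871 ]
[ 0.60249595 -0.04547692  0.24540447]
```

View pics/c1.png

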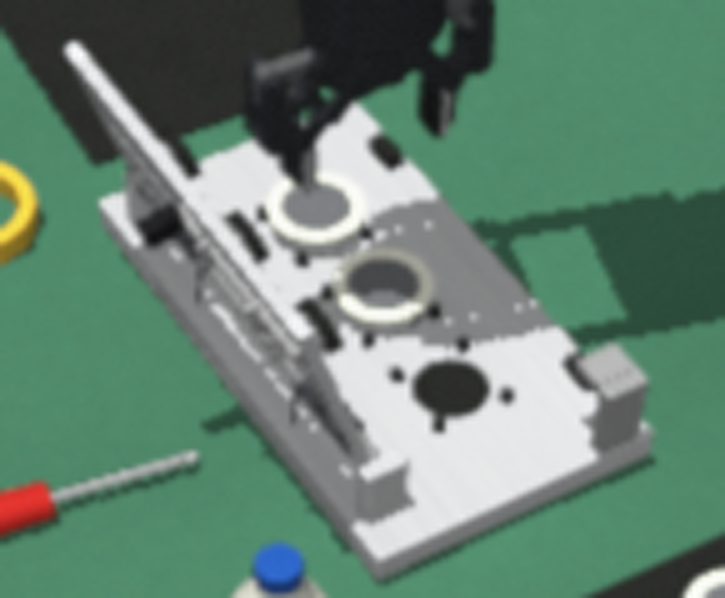

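Close crop: both covers sit on the housings in nests 3 and 2, and the frame is open behind them. Covers read level at z≈50 mm. Next I'll shut the fingers and go over the frame to get behind the front bar.

>>> {"op": "apply_moves", "data": {
  "claw": [-1, -1, -1, -1, -1],
  "travel": [
    [0, 0, -0.05],
    [0, 0, -0.1],
    [0, 0, -0.15],
    [-0.01, 0, -0.2],
    [-0.02, 0.02, -0.2]
  ],
  "turn": [
    [0, 0, 0],
    [0, 0, 0],
    [0, 0, 0],
    [0, 0, 0],
    [0, 0, 0]
  ]
}}

```text
t: 22.78
tcp_pos: [0.5539, -0.0517, 0.3038]
tool_rot: [0.709, 0.705, 0.003, 0.005]
force: [0.6, 0.4, -0.6]
finger_gap: 0.185
gripper_force: 0.0
```

>>> {"op": "apply_moves", "data": {
  "claw": [-1, -1, -1, -1, -1],
  "travel": [
    [0, 0.05, 0],
    [0, 0.1, 0],
    [0, 0.15, 0],
    [0, 0.19, 0],
    [0, 0.19, 0]
  ],
  "turn": [
    [0, 0, 0],
    [0, 0, 0],
    [0, 0, 0],
    [0, 0, 0],
    [0, 0, 0]
  ]
}}

```text
t: 23.2
tcp_pos: [0.709, -0.0527, 0.293]
tool_rot: [0.709, 0.705, 0.001, 0.0]
force: [0.0, -0.1, 0.1]
finger_gap: 0.002
gripper_force: 0.0
```

```bash
python3 - <<'E'
from h import *
to(.70,-.052,.18); st=manip.sense(); print(st['tcp_pos'],st['q'],st['finger_gap'])
E
```

```text
travel [ 0.0008 -0.0114  0.1412] turn [ 0.0003 -0.0002  0.0007] rows 2.717550138074593
[ 0.70897094 -0.05274071  0.29296377] [-2.31352331e-01  5.98342786e-01  1.11983428e+00  7.74439531e-04
  1.42249977e+00 -2.24800211e-01] 0.0016379409144968477
```

>>> {"op": "apply_moves", "data": {
  "claw": [-1, -1, -1, -1, -1],
  "travel": [
    [0, -0.005, 0.05],
    [0, -0.005, 0.1],
    [0, -0.005, 0.137],
    [0, -0.005, 0.137],
    [0, -0.005, 0.137]
  ],
  "turn": [
    [0, 0, 0],
    [0, 0, 0],
    [0, 0, 0],
    [0, 0, 0],
    [0, 0, 0]
  ]
}}

```text
t: 23.62
tcp_pos: [0.698, -0.0522, 0.1841]
tool_rot: [0.71, 0.704, -0.002, -0.003]
force: [1.2, 0.0, 1.2]
finger_gap: -0.002
gripper_force: 0.0
```

>>> {"op": "apply_moves", "data": {
  "claw": [-1, -1, -1, -1, -1],
  "travel": [
    [0, -0.01, 0],
    [0, -0.02, 0],
    [0, -0.03, 0],
    [0, -0.04, 0],
    [0, -0.04, 0]
  ],
  "turn": [
    [0, 0, 0],
    [0, 0, 0],
    [0, 0, 0],
    [0, 0, 0],
    [0, 0, 0]
  ]
}}

```text
t: 24.03
tcp_pos: [0.6694, -0.0531, 0.1907]
tool_rot: [0.71, 0.704, 0.002, 0.003]
force: [4.2, 0.1, 4.2]
finger_gap: -0.001
gripper_force: 2.3
```

```bash
cat > arc.py <<'E'
import numpy as np
# corner path: TCP for contact at r on outer face
for th in (1.83,1.57,1.4,1.2,1.0,.8,.6,.4,.2,.1,0):
    r=.135+.010*(1-th/1.83); a=np.array([-np.cos(th),np.sin(th)]);n=np.array([np.sin(th),np.cos(th)])
    print(th,np.round(np.array([.6177,.066])+r*a+.008*n+[.010,0],4))
E
python3 arc.py; python3 - <<'E'
from h import *
s=snap('side','s5');st=manip.sense();print(st['tcp_pos'],st['force'])
im=cv2.imread('pics/s5.png')[120:340,220:420];cv2.imwrite('pics/c5.png',cv2.resize(im,None,fx=2.7,fy=2.7,interpolation=cv2.INTER_CUBIC))
E
```

```text
1.83 [0.67   0.1944]
1.57 [0.6356 0.2024]
1.4 [0.6122 0.2027]
1.2 [0.585  0.1979]
1.0 [0.559  0.1877]
0.8 [0.5355 0.1725]
0.6 [0.5152 0.1526]
0.4 [0.4993 0.129 ]
0.2 [0.4883 0.1024]
0.1 [0.4848 0.0884]
0 [0.4827 0.074 ]
[ 0.67000754 -0.05315282  0.19043914] [5.67442289 0.10644733 3.61813584]
```

View pics/c5.png

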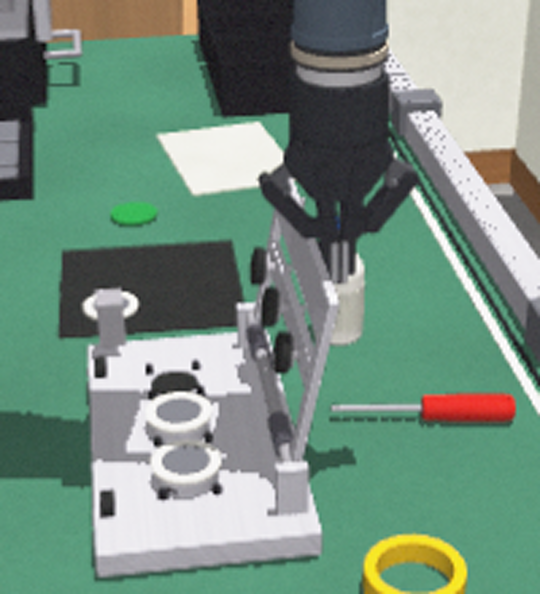

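Side crop: the shut fingers are behind the front bar at about (340,260), touching it with about 6 N. I'll swing it forward along the arc.

>>> {"op": "apply_moves", "data": {
  "claw": [-1, -1, -1, -1, -1],
  "travel": [
    [0, -0.021, -0.003],
    [0, -0.043, -0.006],
    [0, -0.072, -0.01],
    [0, -0.1, -0.008],
    [0, -0.106, -0.007]
  ],
  "turn": [
    [0, 0, 0],
    [0, 0, 0],
    [0, 0, 0],
    [0, 0, 0],
    [0, 0, 0]
  ]
}}

```text
t: 24.5
tcp_pos: [0.581, -0.0519, 0.1931]
tool_rot: [0.71, 0.704, -0.0, -0.0]
force: [3.6, 0.6, 0.6]
finger_gap: -0.001
gripper_force: 1.9
```

>>> {"op": "apply_moves", "data": {
  "claw": [-1, -1],
  "travel": [
    [0, 0, 0],
    [0, 0, 0]
  ],
  "turn": [
    [0, 0, 0],
    [0, 0, 0]
  ]
}}

```text
t: 24.67
tcp_pos: [0.585, -0.0523, 0.1939]
tool_rot: [0.71, 0.704, 0.001, 0.001]
force: [2.3, -0.4, 5.3]
finger_gap: -0.001
gripper_force: 2.1
```

```bash
cat >> h.py <<'E'
def frame_angle():
    "angle of frame from side+scene depth: points of the side arms / bars, y away from gripper"
    for n in ('side','scene'):
        P=world(snap(n)).reshape(-1,3)
        for lo,hi in ((-.137,-.115),(.09,.112)):
            q=P[(P[:,1]>lo)&(P[:,1]<hi)]; v=q-[.6177,0,.066]; r=np.hypot(v[:,0],v[:,2]); 
            th=np.arctan2(v[:,2],-v[:,0]); k=(r>.11)&(r<.165)&(th>-.1)&(th<2)
            if k.sum()>8: print(n,lo,k.sum(),np.round(np.percentile(th[k],[10,50,90]),3))
E
python3 - <<'E'
from h import *
frame_angle();st=manip.sense();print(st['tcp_pos'],st['force'])
E
```

```text
side -0.137 111 [1.213 1.24  1.267]
scene -0.137 14 [1.239 1.249 1.27 ]
scene 0.09 136 [1.233 1.274 1.308]
[ 0.5854645  -0.0523865   0.19370167] [4.26604539 1.26699422 3.8115007 ]
```

>>> {"op": "apply_moves", "data": {
  "claw": [-1, -1, -1, -1, -1],
  "travel": [
    [0, -0.033, 0.011],
    [0, -0.0625, 0.028],
    [0, -0.088, 0.053],
    [0, -0.108, 0.08],
    [0, -0.108, 0.08]
  ],
  "turn": [
    [0, 0, 0],
    [0, 0, 0],
    [0, 0, 0],
    [0, 0, 0],
    [0, 0, 0]
  ]
}}

```text
t: 25.18
tcp_pos: [0.4933, -0.0507, 0.1261]
tool_rot: [0.71, 0.704, -0.002, -0.003]
force: [0.5, -0.6, 5.4]
finger_gap: 0.0
gripper_force: 2.5
```

>>> {"op": "apply_moves", "data": {
  "claw": [-1, -1],
  "travel": [
    [0, 0, 0],
    [0, 0, 0]
  ],
  "turn": [
    [0, 0, 0],
    [0, 0, 0]
  ]
}}

```text
t: 25.35
tcp_pos: [0.4967, -0.0512, 0.1291]
tool_rot: [0.71, 0.704, -0.001, -0.001]
force: [-0.3, 1.0, 6.4]
finger_gap: -0.001
gripper_force: 2.7
```

```bash
python3 - <<'E'
from h import *
frame_angle();st=manip.sense();print(st['tcp_pos'],st['force'])
E
```

```text
side -0.137 169 [0.432 0.468 0.489]
scene -0.137 35 [0.45  0.477 0.511]
scene 0.09 136 [0.453 0.489 0.535]
[ 0.49710151 -0.05129635  0.12947944] [-1.970108    0.75310495  7.49601746]
```

>>> {"op": "apply_moves", "data": {
  "claw": [-1, -1, -1, -1, -1],
  "travel": [
    [0, -0.008, 0.018],
    [0, -0.012, 0.036],
    [0, -0.016, 0.05],
    [0, -0.016, 0.055],
    [0, -0.016, 0.055]
  ],
  "turn": [
    [0, 0, 0],
    [0, 0, 0],
    [0, 0, 0],
    [0, 0, 0],
    [0, 0, 0]
  ]
}}

```text
t: 25.87
tcp_pos: [0.4854, -0.0519, 0.0848]
tool_rot: [0.71, 0.705, -0.0, 0.0]
force: [1.0, -1.0, 6.2]
finger_gap: -0.002
gripper_force: 3.2
```

>>> {"op": "apply_moves", "data": {
  "claw": [-1, -1, -1],
  "travel": [
    [0, 0, 0.006],
    [0, 0, 0.01],
    [0, 0, 0.01]
  ],
  "turn": [
    [0, 0, 0],
    [0, 0, 0],
    [0, 0, 0]
  ]
}}

```text
t: 26.12
tcp_pos: [0.4846, -0.0519, 0.0773]
tool_rot: [0.709, 0.705, -0.001, -0.0]
force: [-1.0, -2.1, 8.0]
finger_gap: 0.004
gripper_force: 4.0
```

```bash
python3 - <<'E'
from h import *
frame_angle();st=manip.sense();print(st['tcp_pos'],st['force'],st['t'])
E
```

```text
side -0.137 163 [0.056 0.089 0.109]
scene -0.137 20 [0.082 0.105 0.132]
scene 0.09 103 [0.078 0.115 0.157]
[ 0.48468325 -0.05187216  0.0776463 ] [-1.44781962 -2.79638705  8.4545331 ] 26.2167
```

>>> {"op": "apply_moves", "data": {
  "claw": [-1, -1, -1, -1],
  "travel": [
    [0, 0, 0.002],
    [0, 0, 0.004],
    [0, 0, 0.006],
    [0, 0, 0.006]
  ],
  "turn": [
    [0, 0, 0],
    [0, 0, 0],
    [0, 0, 0],
    [0, 0, 0]
  ]
}}

```text
t: 26.55
tcp_pos: [0.4844, -0.0518, 0.073]
tool_rot: [0.709, 0.705, -0.001, -0.0]
force: [-2.5, -2.9, 10.7]
finger_gap: 0.001
gripper_force: 5.3
```

>>> {"op": "apply_moves", "data": {
  "claw": [-1, -1, -1],
  "travel": [
    [0, 0, 0.001],
    [0, 0, 0.0015],
    [0, 0, 0.0015]
  ],
  "turn": [
    [0, 0, 0],
    [0, 0, 0],
    [0, 0, 0]
  ]
}}

```text
t: 26.8
tcp_pos: [0.4844, -0.0518, 0.0721]
tool_rot: [0.709, 0.705, -0.001, -0.0]
force: [-2.4, -1.8, 11.5]
finger_gap: 0.001
gripper_force: 5.6
```

```bash
python3 - <<'E'
from h import *
frame_angle();st=manip.sense();print(st['tcp_pos'],st['force'],st['t'])
s=snap('wrist','w6');P=world(s);z=P[...,2]
m=(z>.092)&(z<.112)&(P[...,0]>.46)&(P[...,0]<.51)&(np.abs(P[...,1]+.01)<.05)
for c,a,xy,r,zz,q in blobs(P,m,20): print(np.round(c),a,np.round(xy,4),q.min(0),q.max(0))
E
```

```text
side -0.137 165 [0.018 0.052 0.072]
scene -0.137 17 [0.042 0.065 0.099]
scene 0.09 92 [0.047 0.07  0.117]
[ 0.48440869 -0.05182884  0.07210569] [-2.03216382 -2.10466783 10.72525786] 26.9
[310. 217.] 1819 [ 0.4822 -0.0084] [ 0.47426038 -0.01490532  0.09210382] [ 0.49018457 -0.00239205  0.10240556]
[317. 325.] 2095 [ 0.4842 -0.0465] [ 0.47056716 -0.05998435  0.09200303] [ 0.49779468 -0.03990255  0.11197472]
```

View pics/w6.png

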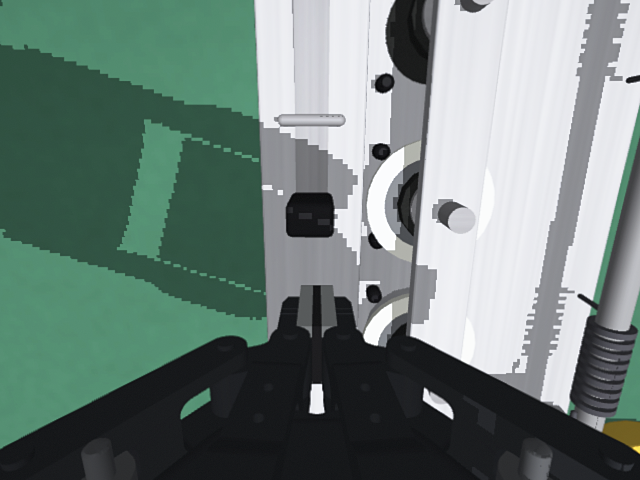

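The wrist view shows the bar pressed shut, the thumb piece at (310,215), and the fingertips on the bar's -y side. I'll slide +y while pressing.

>>> {"op": "apply_moves", "data": {
  "claw": [-1, -1, -1, -1, -1],
  "travel": [
    [0.006, 0, 0.001],
    [0.012, 0, 0.001],
    [0.018, 0, 0.001],
    [0.024, 0, 0.001],
    [0.028, 0, 0.001]
  ],
  "turn": [
    [0, 0, 0],
    [0, 0, 0],
    [0, 0, 0],
    [0, 0, 0],
    [0, 0, 0]
  ]
}}

```text
t: 27.37
tcp_pos: [0.4872, -0.0308, 0.0719]
tool_rot: [0.709, 0.705, 0.0, 0.003]
force: [-0.4, -7.2, 11.9]
finger_gap: -0.002
gripper_force: 5.6
```

>>> {"op": "apply_moves", "data": {
  "claw": [-1, -1, -1, -1, -1],
  "travel": [
    [0.005, 0, 0],
    [0.01, 0, 0],
    [0.015, 0, 0],
    [0.015, 0, 0],
    [0.015, 0, 0]
  ],
  "turn": [
    [0, 0, 0],
    [0, 0, 0],
    [0, 0, 0],
    [0, 0, 0],
    [0, 0, 0]
  ]
}}

```text
t: 27.78
tcp_pos: [0.4875, -0.0186, 0.0718]
tool_rot: [0.709, 0.705, 0.001, 0.003]
force: [0.1, -4.8, 11.3]
finger_gap: 0.0
gripper_force: 5.7
```

```bash
cat >> h.py <<'E'
def thumb():
    s=snap('wrist');P=world(s);z=P[...,2];v=cv2.cvtColor(s['pixels'],cv2.COLOR_RGB2HSV)[...,2]
    m=(z>.092)&(z<.106)&(P[...,0]>.46)&(P[...,0]<.51)&(np.abs(P[...,1]+.01)<.06)
    for c,a,xy,r,zz,q in blobs(P,m,20): print(np.round(c),a,np.round(xy,4),q.min(0),q.max(0))
    st=manip.sense();print(st['tcp_pos'],st['force'],st['t'])
E
python3 - <<'E'
from h import *
thumb();frame_angle()
E
```

```text
[308. 300.] 2719 [ 0.487  -0.0056] [ 0.47344457 -0.01285173  0.09200451] [0.50070937 0.00479704 0.10599003]
[ 0.4874841  -0.01861617  0.07187994] [ 0.55800538 -4.84693856 11.18804349] 27.8333
side -0.137 165 [0.017 0.049 0.066]
scene -0.137 80 [0.037 0.06  0.085]
scene 0.09 88 [0.042 0.069 0.11 ]
```

>>> {"op": "apply_moves", "data": {
  "claw": [-1, -1, -1, -1, -1],
  "travel": [
    [0.005, -0.001, 0],
    [0.01, -0.002, 0],
    [0.015, -0.002, 0],
    [0.019, -0.002, 0],
    [0.021, -0.002, 0]
  ],
  "turn": [
    [0, 0, 0],
    [0, 0, 0],
    [0, 0, 0],
    [0, 0, 0],
    [0, 0, 0]
  ]
}}

```text
t: 28.35
tcp_pos: [0.4872, -0.0041, 0.0721]
tool_rot: [0.708, 0.706, -0.0, 0.005]
force: [-2.1, -22.7, 10.7]
finger_gap: 0.004
gripper_force: 14.1
```

>>> {"op": "apply_moves", "data": {
  "claw": [-1, -1, -1],
  "travel": [
    [0.002, 0, 0],
    [0.003, 0, 0],
    [0.003, 0, 0]
  ],
  "turn": [
    [0, 0, 0],
    [0, 0, 0],
    [0, 0, 0]
  ]
}}

```text
t: 28.6
tcp_pos: [0.4872, -0.004, 0.0721]
tool_rot: [0.708, 0.706, -0.001, 0.006]
force: [-2.7, -25.7, 11.4]
finger_gap: -0.002
gripper_force: 15.8
```

```bash
python3 - <<'E'
from h import *
thumb()
E
```

```text
[309. 300.] 2681 [0.4869 0.0087] [0.47320477 0.00198935 0.09200363] [0.50048501 0.01920027 0.10599679]
[ 0.48720976 -0.00399518  0.07213652] [ -2.32820716 -26.55630247  11.6329246 ] 28.65
```

>>> {"op": "apply_moves", "data": {
  "claw": [-1, -1, -1, -1, -1],
  "travel": [
    [-0.006, 0, 0],
    [-0.012, 0, 0],
    [-0.012, 0, -0.004],
    [-0.012, 0, -0.008],
    [-0.012, 0, -0.012]
  ],
  "turn": [
    [0, 0, 0],
    [0, 0, 0],
    [0, 0, 0],
    [0, 0, 0],
    [0, 0, 0]
  ]
}}

```text
t: 29.07
tcp_pos: [0.4831, -0.0073, 0.08]
tool_rot: [0.71, 0.704, -0.0, -0.001]
force: [0.3, -0.5, 0.0]
finger_gap: -0.002
gripper_force: 0.0
```

```bash
python3 - <<'E'
from h import *
thumb();frame_angle()
E
```

```text
[317. 288.] 2778 [0.4828 0.005 ] [ 0.46920729 -0.00152518  0.09203941] [0.49647226 0.01876275 0.10598935]
[ 0.48296383 -0.00717972  0.08021951] [ 0.48456823 -0.00964241  0.91467623] 29.1167
side -0.137 159 [0.046 0.078 0.096]
side 0.09 15 [0.102 0.122 0.139]
scene -0.137 79 [0.067 0.091 0.111]
scene 0.09 98 [0.063 0.1   0.14 ]
```

No contact force and the frame stays down on the bolt. I'll withdraw and verify.

>>> {"op": "apply_moves", "data": {
  "claw": [-1, -1, -1, -1, -1],
  "travel": [
    [0, 0, -0.03],
    [-0.01, 0, -0.07],
    [-0.03, 0, -0.1],
    [-0.03, 0, -0.1],
    [-0.03, 0, -0.1]
  ],
  "turn": [
    [0, 0, 0],
    [0, 0, 0],
    [0, 0, 0],
    [0, 0, 0],
    [0, 0, 0]
  ]
}}

```text
t: 29.63
tcp_pos: [0.4832, -0.0318, 0.1603]
tool_rot: [0.71, 0.704, 0.0, 0.001]
force: [-0.0, -0.7, 0.3]
finger_gap: -0.002
gripper_force: 0.0
```

```bash
python3 - <<'E'
from h import *
thumb();frame_angle();s=snap('wrist','w7')
P=world(s).reshape(-1,3)
for x in (.537,):
  for y in (-.0873,-.0123):
    q=P[(np.hypot(P[:,0]-x,P[:,1]-y)<.027)&(P[:,2]<.056)&(P[:,2]>.045)]
    if len(q): print('cover',y,len(q),np.percentile(q[:,2],[10,50,90]))
E
```

```text
[316. 183.] 664 [0.4833 0.0125] [0.47534661 0.0064861  0.0920449 ] [0.49093836 0.01836555 0.10587586]
[ 0.48207057 -0.03112059  0.15923916] [-1.01007063  1.08698786 -0.01599968] 29.6833
side -0.137 162 [0.045 0.077 0.095]
side 0.09 54 [0.072 0.089 0.125]
scene -0.137 79 [0.066 0.087 0.119]
scene 0.09 98 [0.063 0.101 0.147]
cover -0.0873 1185 [0.0496732  0.05051517 0.05134629]
cover -0.0123 1509 [0.04975006 0.0505693  0.05156186]
```

View pics/w7.png

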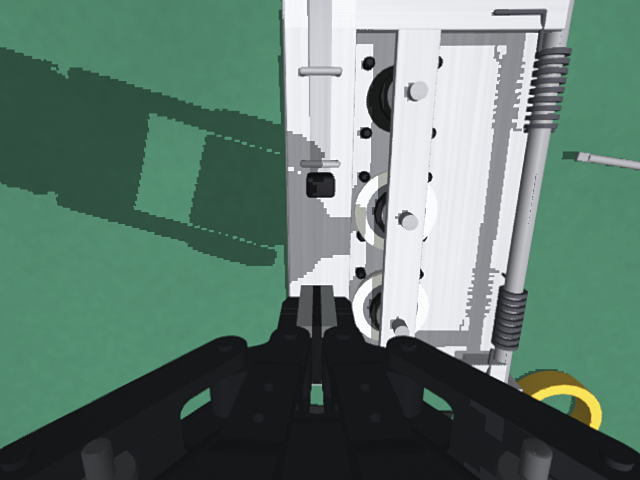

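The view shows the frame latched, with the thumb piece at (320,185) against its guide. Its centre at y=12.5 mm means about 24 mm of travel. The covers are level under the pads at z≈50 mm. I'll hand the job in.

```bash
python3 -c "
from station import manip
print(manip.sign_off())"
```

```text
the job is handed in; nothing more can be done
None
```

The job is handed in: both housings on the mat stand in nests 2 and 3 with level white covers, and the press frame is shut and held by the fully shot bolt alone; the bottle, tape and screwdriver were not touched.

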